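# Top up the watch-case tray and hold the blow-off lid at its mark

## Robot

A 6-joint arm with a two-finger parallel gripper is mounted at the origin on the work surface. World frame = base frame: x ahead of the robot, y to its left, z up, the work surface at z = 0. Lengths are in mm, angles in degrees, forces in N, time in s.
With the tool pointing down it reaches from about 300 to 850 mm from the base axis. Payload 4.2 kg.
Tool frame: the origin (TCP) lies at the centre of the arm's flange, where the gripper is bolted on; the fingertips stand 191 mm ahead of it and the grasp point (between the pads) lies 172 mm ahead of it; z points along the fingers, x is the direction in which the jaws open and shut, and the axes are right-handed (so a half turn about z gives the same grasp; the last joint's range is limited). The gripper opens to 91 mm and grips with 3 to 60 N. Pads are 32 mm wide; open, the fingers measure 118 mm over their backs; the gripper's body (76 mm by 178 mm) begins 60 mm behind the grasp point.
Start: joints at [67.093, 18.312, 89.639, -0, 72.044, -1.146], TCP at [213.169, 534.024, 404.776] pointing down, gripper open.
Joint ranges: [-177.97, 177.97], [-48.28, 115.42], [12.27, 149.76], [-77.06, 257.06], [2.81, 150.46], [-146.56, 146.56]. Speed limits (degrees/s): [147.25, 147.25, 180, 180, 180, 180].

## Interface

Orientations are given as [roll, pitch, yaw] about the fixed x, y, z axes, in that order (R = Rz(yaw) Ry(pitch) Rx(roll)).
In Python, from workcell import telemetry, imaging, env gives the robot as it stands. The module is installed in compiled form; this text tells all that it offers.
- The arm moves only by the tool jog_arm, never from a script. Its argument "series" is a list of rows, each a list of 3 entries, a list of its own where there are three numbers: the shift along the world's x, y, z in mm, then the turn, a rotation vector about the world's x, y, z in rad, then the opening, from 0 (shut) to 1 (fully open). In form: [[[x, y, z], [ax, ay, az], jaw], ...]. A call has exactly 5 rows; each row is the pose to reach, as a shift and turn from the pose measured when the call began; what a row does not reach only later rows make up. A row lasts 1/12 s, in which the tool goes at most 41.7 mm and 7.16 degrees, less where a joint would pass 70% of its speed; a pose out of reach is approached as far as the arm can. A call with a gripper value outside its range is refused whole. The fingers move at their own pace and stop on an object; "squeeze" is the grip in N (left out, the last holds). Time passes only in rows, so rows that repeat a pose let the fingers close, or fill a call up. It gives the time, the measured TCP pose, the force and the opening at its end, in the units of the state.
- telemetry.state(): the state, without advancing time (a new reading comes with each control period).
- imaging.grab_frame(name): name is "side" or "top" or "wrist"; returns a dict with "pixels" (480x640x3 uint8, red, green, blue), "fov_y" (degrees; the focal length in pixels is half the picture's height over the tangent of half this angle, whatever the lens; pixels are square), "cx", "cy" (the principal point, pixels), "R" (3x3) and "t" (3): a world point X has camera coordinates R X + t; the wrist camera has in their place "T_tool_cam" (4x4, takes a point from camera to tool coordinates, whose origin is the TCP and whose axes are the tool frame's). Camera axes: x right, y down, z forward; pixel columns grow to the right and rows downward; lengths in mm; the calibration is good to about 2 mm. A picture is of the moment at which its call begins: read the wrist's pose just before it. There is no depth.
- env.job_done(): hands the job in, once; it reports no verdict.
The state is a dict: "time_s": time; "qpos": joint angles; "qvel": joint speeds; "effort": joint torques, N m; "ee_pos": TCP position; "ee_rot": TCP orientation; "force": force on the tool from outside, world axes, zero at the start; "torque": the same for the moment, N m; "gripper_width": finger opening in mm.
Only numpy, scipy, OpenCV 4.12 (cv2) and the standard library are available. Lean on these libraries where they do the work, as an engineer would, in place of code of your own. Each camera call takes 0.05 s, during which the arm holds its last target.

## Task

Get this batch of watch cases ready for the air nozzle: put the two spare cases from the white mat into the two empty nests of the tray (leave the seated ones in), then push the tray fully home into the blow-off box. Then lift the box's sprung lid by its ball knob until its pointer stands at the brass index on the quadrant, not swinging it well past, and finish still holding it there, because it springs shut if let go. Leave the index and the other bench tools where they are.

Things in the scene. Friction and masses are not known exactly. Their poses are not given: they have to be found in the camera images.
- station: Blow-off box: aluminium, fixed, 250 mm wide (y), 45 mm high. Origin on the bench under the middle of the lid's front edge; x from front (robot side) to back, y to its left. Box from x = 0 to 140 mm; 6 mm base plate forward to x = -175 mm under the drawn-out tray. Upright quadrant plate on its right at y = -139 mm, x 5 to 125 mm, up to 165 mm above the bench. Hose spigot at the back.
- tray (a joint): Travel of the tray along the station's +x (m): 0 drawn out (start), 0.16 fully home in the box at its stop. It slides with about 2 N of friction and stays where it is left.
- seat0 (a point): Middle of the floor (12 mm above the bench) of tray nest 0; nests 0 to 3 run from station left (+y) to right, 58 mm apart, and move with the tray. Nest 44 mm (x) by 52 mm (y) between 5 mm high ribs; in front and behind, a 32 mm wide gap down to floor level for fingers; tray front plate 63 mm in front. Two of the four, varying, start empty. Axes as the station's.
- seat1 (a point): Middle of the floor (12 mm above the bench) of tray nest 1; nests 0 to 3 run from station left (+y) to right, 58 mm apart, and move with the tray. Nest 44 mm (x) by 52 mm (y) between 5 mm high ribs; in front and behind, a 32 mm wide gap down to floor level for fingers; tray front plate 63 mm in front. Two of the four, varying, start empty. Axes as the station's.
- seat2 (a point): Middle of the floor (12 mm above the bench) of tray nest 2; nests 0 to 3 run from station left (+y) to right, 58 mm apart, and move with the tray. Nest 44 mm (x) by 52 mm (y) between 5 mm high ribs; in front and behind, a 32 mm wide gap down to floor level for fingers; tray front plate 63 mm in front. Two of the four, varying, start empty. Axes as the station's.
- seat3 (a point): Middle of the floor (12 mm above the bench) of tray nest 3; nests 0 to 3 run from station left (+y) to right, 58 mm apart, and move with the tray. Nest 44 mm (x) by 52 mm (y) between 5 mm high ribs; in front and behind, a 32 mm wide gap down to floor level for fingers; tray front plate 63 mm in front. Two of the four, varying, start empty. Axes as the station's.
- tray_front (a point): Point on the outer (robot side) face of the tray's upright front plate, at its top edge, 36 mm above the bench, 80 mm left of its middle: pushing here keeps a hand clear of the lid knob. Plate 5 mm thick, 250 mm wide, lower edge 4 mm above the bench, square to the station's x, at station x = -168 mm when drawn out. Moves with the tray.
- lid: Sprung lid: aluminium frame, clear pane, 125 mm (x) by 250 mm (y), 6 mm thick, 0.3 kg. Origin on its hinge pin at the back (station x = 125 mm, y = 0, z = 48 mm), axes as the station's when shut; opens about its own +y, front edge rising, to 1.3 rad. A spring shuts it: 6 N at the knob starts it, 8 N (square to the knob's radius) holds it at 0.85 rad. Let go, it snaps shut.
- lid_knob (a point): Centre of the black ball knob (26 mm diameter) on the lid near its front edge; in the lid's frame x = -105 mm, y = 0, z = +31 mm. It stands on an 8 mm stem, 28 mm above the lid's top face. The ball can turn between two fingers that pinch it along the station's y.
- lid_pointer (a point): Tip of the pointer, a black blade 18 mm long on a pin at the lid's right side, pointing away from the hinge; in the lid's frame x = -100 mm, y = -139 mm, z = 0 (100 mm from the hinge pin).
- index_mark (a point): Nose of the brass index rider clamped on the quadrant, 100 mm from the hinge pin, in the plane of the pointer's path: where the pointer tip must stand. Its height varies: lid angle 0.45 to 0.85 rad. The lid does not stop there by itself. Its own z axis points along the pointer's path (opening direction).
- mat: White bench mat 210 x 150 x 3 mm with clipped corners, fixed; origin under its centre. The two spares lie on it.
- case1: A steel watch case with dark round glass, 40 mm across its flat flanks (own x, the sides to grip), 48 mm over the lugs (own y), 13 mm high with flanks from 2 to 11 mm, 0.07 kg (may vary). Origin at the centre of its underside, z up. It sits in a nest with lugs along the station's y, either way round. Starts in a nest.
- case2: A steel watch case with dark round glass, 40 mm across its flat flanks (own x, the sides to grip), 48 mm over the lugs (own y), 13 mm high with flanks from 2 to 11 mm, 0.07 kg (may vary). Origin at the centre of its underside, z up. It sits in a nest with lugs along the station's y, either way round. Starts in a nest.
- case3: A steel watch case with dark round glass, 40 mm across its flat flanks (own x, the sides to grip), 48 mm over the lugs (own y), 13 mm high with flanks from 2 to 11 mm, 0.07 kg (may vary). Origin at the centre of its underside, z up. It sits in a nest with lugs along the station's y, either way round. A spare: starts on the mat.
- case4: A steel watch case with dark round glass, 40 mm across its flat flanks (own x, the sides to grip), 48 mm over the lugs (own y), 13 mm high with flanks from 2 to 11 mm, 0.07 kg (may vary). Origin at the centre of its underside, z up. It sits in a nest with lugs along the station's y, either way round. A spare: starts on the mat.
- vise: Bystander: small steel case vise on a blue base, 75 x 110 mm, 105 mm high, origin under its centre. Leave it.
- loupe: Bystander: black eyepiece loupe, 39 mm wide, 36 mm high, origin under its centre. Leave it.
- screwdriver: Bystander: 120 mm watch screwdriver lying on the bench, origin near its middle. Leave it.
- blower: Bystander: black rubber dust blower, 54 mm wide, 100 mm high, origin under its centre. Leave it.

How it is judged (in metres and radians):
On the way, in this order (a step that is already met when the one before it is completed fails the run):
1. a case sits flat in every nest, let go, with the tray still drawn out (((distance between case1 and seat0 below 0.0045 m and angle between case1's own z axis and vertical below 0.06 rad) or (distance between case2 and seat0 below 0.0045 m and angle between case2's own z axis and vertical below 0.06 rad) or (distance between case3 and seat0 below 0.0045 m and angle between case3's own z axis and vertical below 0.06 rad) or (distance between case4 and seat0 below 0.0045 m and angle between case4's own z axis and vertical below 0.06 rad)) and ((distance between case1 and seat1 below 0.0045 m and angle between case1's own z axis and vertical below 0.06 rad) or (distance between case2 and seat1 below 0.0045 m and angle between case2's own z axis and vertical below 0.06 rad) or (distance between case3 and seat1 below 0.0045 m and angle between case3's own z axis and vertical below 0.06 rad) or (distance between case4 and seat1 below 0.0045 m and angle between case4's own z axis and vertical below 0.06 rad)) and ((distance between case1 and seat2 below 0.0045 m and angle between case1's own z axis and vertical below 0.06 rad) or (distance between case2 and seat2 below 0.0045 m and angle between case2's own z axis and vertical below 0.06 rad) or (distance between case3 and seat2 below 0.0045 m and angle between case3's own z axis and vertical below 0.06 rad) or (distance between case4 and seat2 below 0.0045 m and angle between case4's own z axis and vertical below 0.06 rad)) and ((distance between case1 and seat3 below 0.0045 m and angle between case1's own z axis and vertical below 0.06 rad) or (distance between case2 and seat3 below 0.0045 m and angle between case2's own z axis and vertical below 0.06 rad) or (distance between case3 and seat3 below 0.0045 m and angle between case3's own z axis and vertical below 0.06 rad) or (distance between case4 and seat3 below 0.0045 m and angle between case4's own z axis and vertical below 0.06 rad)) and value of joint tray below 0.03 m and contact force between the fingers and case1 below 0.2 N and contact force between the fingers and case2 below 0.2 N and contact force between the fingers and case3 below 0.2 N and contact force between the fingers and case4 below 0.2 N), for 0.2 s.
2. the tray is fully home with all four cases seated, lid still shut (((distance between case1 and seat0 below 0.0045 m and angle between case1's own z axis and vertical below 0.06 rad) or (distance between case2 and seat0 below 0.0045 m and angle between case2's own z axis and vertical below 0.06 rad) or (distance between case3 and seat0 below 0.0045 m and angle between case3's own z axis and vertical below 0.06 rad) or (distance between case4 and seat0 below 0.0045 m and angle between case4's own z axis and vertical below 0.06 rad)) and ((distance between case1 and seat1 below 0.0045 m and angle between case1's own z axis and vertical below 0.06 rad) or (distance between case2 and seat1 below 0.0045 m and angle between case2's own z axis and vertical below 0.06 rad) or (distance between case3 and seat1 below 0.0045 m and angle between case3's own z axis and vertical below 0.06 rad) or (distance between case4 and seat1 below 0.0045 m and angle between case4's own z axis and vertical below 0.06 rad)) and ((distance between case1 and seat2 below 0.0045 m and angle between case1's own z axis and vertical below 0.06 rad) or (distance between case2 and seat2 below 0.0045 m and angle between case2's own z axis and vertical below 0.06 rad) or (distance between case3 and seat2 below 0.0045 m and angle between case3's own z axis and vertical below 0.06 rad) or (distance between case4 and seat2 below 0.0045 m and angle between case4's own z axis and vertical below 0.06 rad)) and ((distance between case1 and seat3 below 0.0045 m and angle between case1's own z axis and vertical below 0.06 rad) or (distance between case2 and seat3 below 0.0045 m and angle between case2's own z axis and vertical below 0.06 rad) or (distance between case3 and seat3 below 0.0045 m and angle between case3's own z axis and vertical below 0.06 rad) or (distance between case4 and seat3 below 0.0045 m and angle between case4's own z axis and vertical below 0.06 rad)) and value of joint tray above 0.154 m and height (world z) of lid_pointer below 0.055 m), for 0.2 s.
At the end, for the whole second after the job is handed in: All four nests hold a case lying flat on the nest floor (within 4.5 mm of its middle), the tray is within 6 mm of its home stop, the lid's pointer tip is within 9 mm (about 5 degrees) of the index nose and at rest, the fingers hold the lid (more than 1.5 N) and nothing else props it (((distance between case1 and seat0 below 0.0045 m and angle between case1's own z axis and vertical below 0.06 rad) or (distance between case2 and seat0 below 0.0045 m and angle between case2's own z axis and vertical below 0.06 rad) or (distance between case3 and seat0 below 0.0045 m and angle between case3's own z axis and vertical below 0.06 rad) or (distance between case4 and seat0 below 0.0045 m and angle between case4's own z axis and vertical below 0.06 rad)) and ((distance between case1 and seat1 below 0.0045 m and angle between case1's own z axis and vertical below 0.06 rad) or (distance between case2 and seat1 below 0.0045 m and angle between case2's own z axis and vertical below 0.06 rad) or (distance between case3 and seat1 below 0.0045 m and angle between case3's own z axis and vertical below 0.06 rad) or (distance between case4 and seat1 below 0.0045 m and angle between case4's own z axis and vertical below 0.06 rad)) and ((distance between case1 and seat2 below 0.0045 m and angle between case1's own z axis and vertical below 0.06 rad) or (distance between case2 and seat2 below 0.0045 m and angle between case2's own z axis and vertical below 0.06 rad) or (distance between case3 and seat2 below 0.0045 m and angle between case3's own z axis and vertical below 0.06 rad) or (distance between case4 and seat2 below 0.0045 m and angle between case4's own z axis and vertical below 0.06 rad)) and ((distance between case1 and seat3 below 0.0045 m and angle between case1's own z axis and vertical below 0.06 rad) or (distance between case2 and seat3 below 0.0045 m and angle between case2's own z axis and vertical below 0.06 rad) or (distance between case3 and seat3 below 0.0045 m and angle between case3's own z axis and vertical below 0.06 rad) or (distance between case4 and seat3 below 0.0045 m and angle between case4's own z axis and vertical below 0.06 rad)) and value of joint tray above 0.154 m and distance between lid_pointer and index_mark below 0.009 m and contact force between the fingers and lid above 1.5 N and angular speed of lid below 0.1 rad/s and contact force between each of case1, case2, case3, case4, vise, loupe, screwdriver, blower and lid below 0.2 N); the arm keeps its last pose, push and grip.
It fails at once if a case that was already seated is taken out of its nest (height (world z) of any of case1, case2 above 0.03 m).
It fails at once if the lid is swung well past the index (more than 25 mm at the pointer, about 14 degrees) (z of lid_pointer in the frame of index_mark above 0.025 m).
It fails at once if the index rider is shifted along the quadrant (more than 8 mm) (distance of index_mark from where it was at the start of the episode above 0.008 m).
It fails at once if a bystander tool is moved more than 20 mm (distance of any of vise, loupe, screwdriver, blower from where it was at the start of the episode above 0.02 m).
It also fails if it takes over 72 s, if anything falls off the work surface, if the arm or the gripper's body presses on something with over 40 N, if the wrist force passes 120 N, or if a joint passes its speed limit or range.

## Working session

There is one attempt and no reset: what is moved stays moved. The work goes in short steps, Python scripts to look and compute and a tool call to move; the robot and the scene stay as the last step left them, time stands still between calls to the robot, and variables do not carry over. Pictures are saved under pics/ and viewed, and the job is handed in when it is done.

Besides the shell and the picture viewer there is one more tool, called as name([rows], argument=value, ...), one row to a line, values as JSON. jog_arm: Moves the arm, as the interface text tells. Its arguments: {"type":"object","properties":{"series":{"type":"array"},"squeeze":{"type":"number"}},"required":["series"]}

```bash
mkdir -p pics
python3 - <<'E'
from workcell import telemetry, imaging
import cv2, numpy as np
print(telemetry.state())
for n in ["side","top","wrist"]:
    f=imaging.grab_frame(n)
    cv2.imwrite(f"pics/{n}0.png",f["pixels"][:,:,::-1])
    print(n,{k:(np.round(v,4).tolist() if not np.isscalar(v) else v) for k,v in f.items() if k!="pixels"})
E
```

```text
{'time_s': 0.0, 'qpos': array([ 6.70912816e+01,  1.83537768e+01,  8.97064779e+01, -2.32255171e-04,
        7.20434310e+01, -1.14664291e+00]), 'qvel': array([-0.03316611, -0.05451224, -0.02412244,  0.0478795 ,  0.0248622 ,
        0.01443461]), 'effort': array([ 1.11510646e-03, -4.12468529e+01, -2.31974763e+01,  7.26637454e-02,
        4.58001543e-02, -1.46286066e-04]), 'ee_pos': array([213.12865612, 533.87357741, 403.89807127]), 'ee_rot': array([-1.79998146e+02,  1.03669315e-01,  6.82379980e+01]), 'force': array([-1.73223831e-01, -1.79516559e-04, -2.77674430e-01]), 'torque': array([-0.0294472 ,  0.01116146, -0.05778244]), 'gripper_width': 90.76878834327287}
side {'fov_y': 51.576845756035304, 'cx': 319.2448470622804, 'cy': 243.46181011259162, 'R': [[-0.9624, -0.2717, -0.0024], [-0.1712, 0.6136, -0.7708], [0.2109, -0.7414, -0.637]], 't': [495.1068, 197.8367, 965.5921]}
top {'fov_y': 49.827352953524745, 'cx': 311.18361678063417, 'cy': 242.00875497128155, 'R': [[-0.0142, -0.9997, 0.0209], [-0.982, 0.01, -0.1888], [0.1886, -0.0232, -0.9818]], 't': [-71.9235, 559.6361, 1121.2703]}
wrist {'fov_y': 71.88600632512902, 'cx': 320.4482684537586, 'cy': 242.02911060855394, 'T_tool_cam': [[1.0, 0.0008, 0.0005, -0.4161], [-0.001, 0.9563, 0.2924, -83.6772], [-0.0003, -0.2924, 0.9563, 19.8431], [0.0, 0.0, 0.0, 1.0]]}
```

View pics/top0.png

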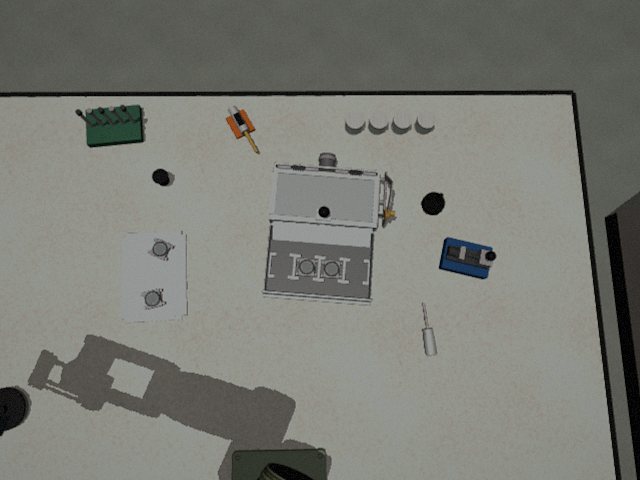

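View pics/side0.png

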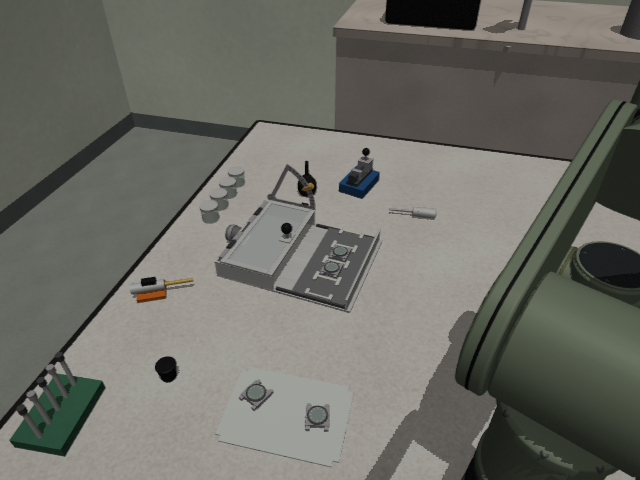

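View pics/wrist0.png

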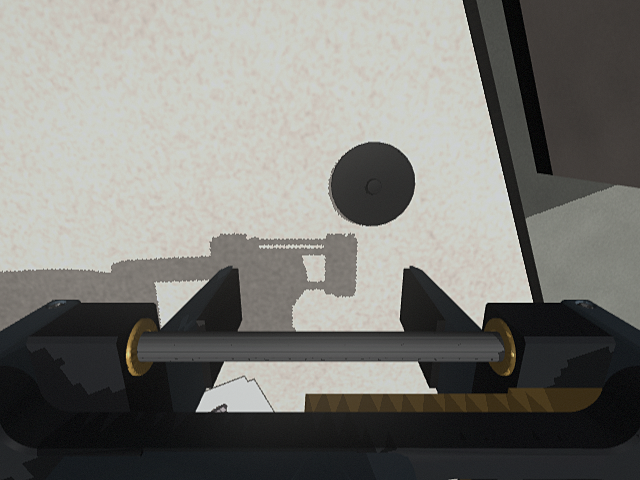

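Overview: the station is at about (325,235) in the top view, nests 0 and 3 are empty, and the spares lie on the mat at (161,249) and (153,299). Next I'll look at enlarged crops.

```bash
cat > h.py <<'E'
import cv2, numpy as np
from workcell import telemetry, imaging
from scipy.spatial.transform import Rotation as Ro
def K(f):
    h=f["pixels"].shape[0]; fl=h/2/np.tan(np.radians(f["fov_y"])/2)
    return fl,f["cx"],f["cy"]
def pose(f,st=None):
    if "R" in f: return np.array(f["R"]),np.array(f["t"])
    Rt=Ro.from_euler("xyz",st["ee_rot"],degrees=True).as_matrix(); T=np.array(f["T_tool_cam"])
    Rwc=Rt@T[:3,:3]; c=Rt@T[:3,3]+st["ee_pos"]
    return Rwc.T,-Rwc.T@c
def ray(f,uv,st=None):
    fl,cx,cy=K(f);R,t=pose(f,st)
    d=R.T@np.array([(uv[0]-cx)/fl,(uv[1]-cy)/fl,1.]); return -R.T@t,d
def onz(f,uv,z,st=None):
    c,d=ray(f,uv,st); return c+d*(z-c[2])/d[2]
def proj(f,X,st=None):
    fl,cx,cy=K(f);R,t=pose(f,st); p=R@np.array(X)+t
    return np.array([fl*p[0]/p[2]+cx,fl*p[1]/p[2]+cy])
def tri(f1,u1,f2,u2,s1=None,s2=None):
    c1,d1=ray(f1,u1,s1);c2,d2=ray(f2,u2,s2);d1/=np.linalg.norm(d1);d2/=np.linalg.norm(d2)
    A=np.stack([d1,-d2],1);k=np.linalg.lstsq(A,c2-c1,rcond=None)[0]
    p,q=c1+k[0]*d1,c2+k[1]*d2; return (p+q)/2,np.linalg.norm(p-q)
def snap(n,name):
    st=telemetry.state(); f=imaging.grab_frame(n)
    cv2.imwrite(f"pics/{name}.png",f["pixels"][:,:,::-1]); f["st"]=st
    import pickle; pickle.dump((f,st),open(f"pics/{name}.pkl","wb")); return f,st
def load(name):
    import pickle; return pickle.load(open(f"pics/{name}.pkl","rb"))
def crop(name,out,x,y,w,h,s):
    im=cv2.imread(f"pics/{name}.png")[y:y+h,x:x+w]
    cv2.imwrite(f"pics/{out}.png",cv2.resize(im,None,fx=s,fy=s,interpolation=cv2.INTER_CUBIC))
E
python3 - <<'E'
from h import *
snap("top","top1");snap("side","side1")
crop("top1","c1",110,150,300,180,2.6)
crop("side1","c2",200,130,200,190,3)
f,_=load("top1")
hsv=cv2.cvtColor(f["pixels"],cv2.COLOR_RGB2HSV)
for u in [(161,249),(153,299)]: print(onz(f,u,16))
E
```

```text
[553.01997991 270.45563792  16.        ]
[437.0443374  283.95261443  16.        ]
```

View pics/c1.png

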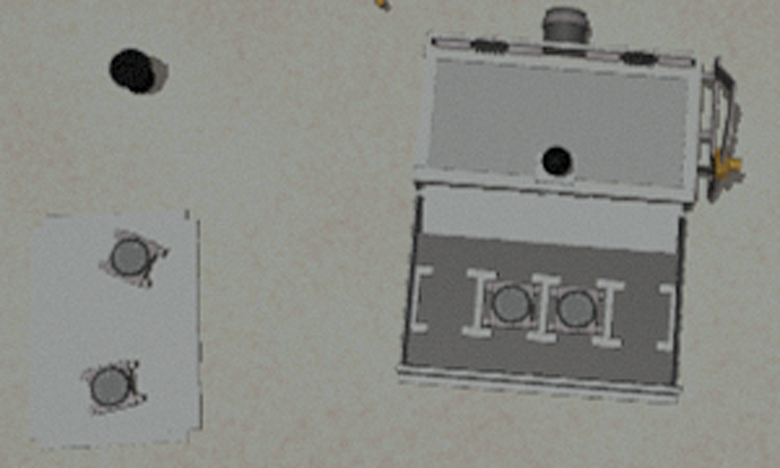

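View pics/c2.png

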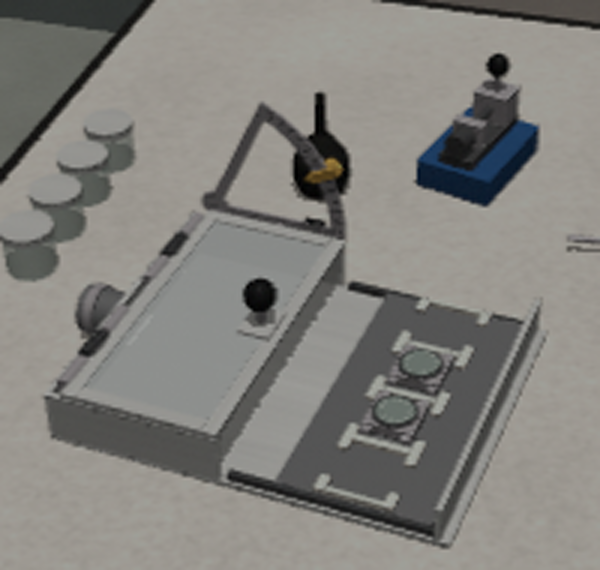

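jog_arm([
  [[35,-20,-13],[0,0,-0.12],1],
  [[70,-42,-26],[0,0,-0.24],1],
  [[105,-63,-39],[0,0,-0.36],1],
  [[140,-85,-52],[0,0,-0.48],1],
  [[170,-105,-65],[0,0,-0.6],1],
])

```text
time_s: 0.67
ee_pos: [383.0, 429.0, 339.7]
ee_rot: [-180.0, -0.0, 33.5]
force: [0.1, 0.6, -0.2]
gripper_width: 91.0
```

jog_arm([
  [[35,-20,-13],[0,0,-0.12],1],
  [[70,-42,-26],[0,0,-0.24],1],
  [[100,-63,-39],[0,0,-0.36],1],
  [[112,-65,-39],[0,0,-0.48],1],
  [[112,-65,-39],[0,0,-0.59],1],
])

```text
time_s: 1.08
ee_pos: [498.0, 362.0, 299.2]
ee_rot: [179.9, 0.0, -0.8]
force: [-0.4, -0.8, 0.0]
gripper_width: 91.2
```

Run:
```python
from h import *
f,st=snap("wrist","w1"); print(st["ee_pos"],st["ee_rot"],st["time_s"])
f,_=load("top1")
for u in [(160,249),(153,299)]: print(proj(load("w1")[0],onz(f,u,16),st))
```

```text
[498.01329226 361.95205806 299.21686213] [ 1.79943402e+02  4.77779068e-03 -8.30880211e-01] 1.0833
[382.67959916 337.02671399]
[254.77242694 327.72122934]
```

View pics/w1.png

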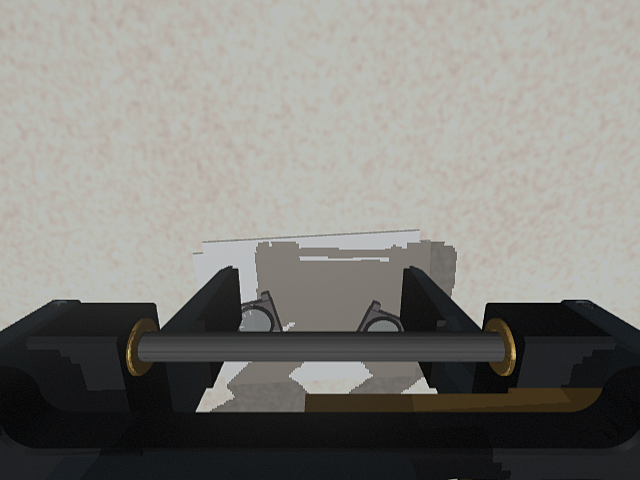

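The spares appear low, at rows ~330 behind the gripper, so I need to shift the wrist to -y.

jog_arm([
  [[0,-40,0],[0,0,0],1],
  [[0,-80,0],[0,0,0],1],
  [[0,-120,0],[0,0,0],1],
  [[0,-155,0],[0,0,0.015],1],
  [[0,-155,0],[0,0,0.015],1],
])

```text
time_s: 1.55
ee_pos: [495.7, 203.3, 299.7]
ee_rot: [179.8, 0.2, -0.1]
force: [-1.2, 0.5, -0.5]
gripper_width: 91.1
```

Run:
```python
from h import *
f,st=snap("wrist","w2"); print(st["ee_pos"],st["ee_rot"],st["time_s"])
```

```text
[495.70460613 203.26707068 299.70931049] [ 1.79798276e+02  1.57635679e-01 -1.27794590e-01] 1.55
```

View pics/w2.png

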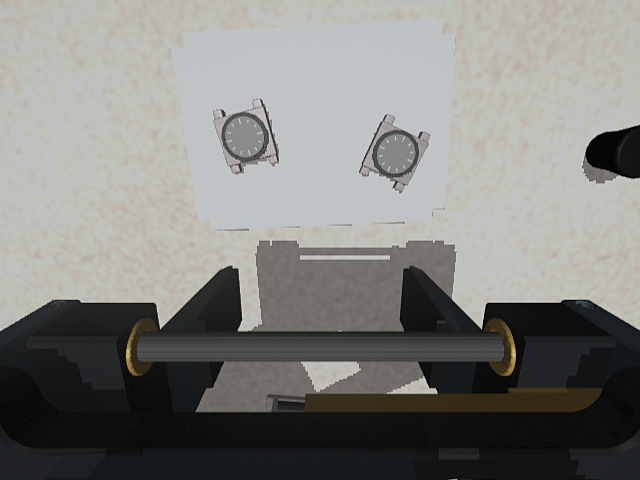

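Both spares are clear now: dark ring glasses at (245,137) and (396,153), with lugs roughly vertical in the image. I'll measure them next.

```bash
python3 - <<'E'
from h import *
f,st=load("w2")
g=cv2.cvtColor(f["pixels"],cv2.COLOR_RGB2GRAY)
for (x,y) in [(205,90),(350,100)]:
    c=g[y:y+110,x:x+90]; 
    print(np.percentile(c,[5,25,50,75,95]))
    m=(c<185).astype(np.uint8); m=cv2.morphologyEx(m,cv2.MORPH_CLOSE,np.ones((3,3)))
    cs,_=cv2.findContours(m,cv2.RETR_EXTERNAL,cv2.CHAIN_APPROX_NONE); k=max(cs,key=cv2.contourArea)
    k=k+[x,y]
    W=np.array([onz(f,p[0],10,st)[:2] for p in k],np.float32)
    print("rect",cv2.minAreaRect(W), cv2.contourArea(k))
    d=(c<95).astype(np.uint8); ys,xs=np.nonzero(d); 
    cs,_=cv2.findContours(d,cv2.RETR_EXTERNAL,cv2.CHAIN_APPROX_NONE); q=max(cs,key=cv2.contourArea)
    q=q+[x,y]
    W=np.array([onz(f,p[0],16,st)[:2] for p in q],np.float32); print("ell",cv2.fitEllipse(W), onz(f,(np.mean(q,(0,1))),16,st))
    out=f["pixels"].copy(); cv2.drawContours(out,[k],-1,(255,0,0)); cv2.drawContours(out,[q],-1,(0,255,0))
    cv2.imwrite(f"pics/k{x}.png",cv2.resize(out[y:y+110,x:x+90,::-1],None,fx=5,fy=5))
f,_=load("top1")
E
cd pics; python3 -c "
import cv2,numpy as np
cv2.imwrite('kk.png',cv2.resize(np.hstack([cv2.imread('k205.png'),cv2.imread('k350.png')]),(780,480)))"
```

```text
[ 82.   165.   193.   194.   195.05]
rect ((437.4801330566406, 287.6288757324219), (43.828548431396484, 51.24696350097656), 13.798148155212402) 3156.0
ell ((437.019775390625, 288.0517883300781), (34.44733428955078, 35.08956527709961), 40.31747055053711) [437.09513148 287.99238365  16.        ]
[ 77. 159. 194. 194. 196.]
rect ((551.943603515625, 275.0703125), (50.55080795288086, 42.8947868347168), 66.11248779296875) 2914.5
ell ((551.9931640625, 275.6445617675781), (34.5107307434082, 34.991432189941406), 103.2856674194336) [552.03222622 275.67380534  16.        ]
```

View pics/kk.png

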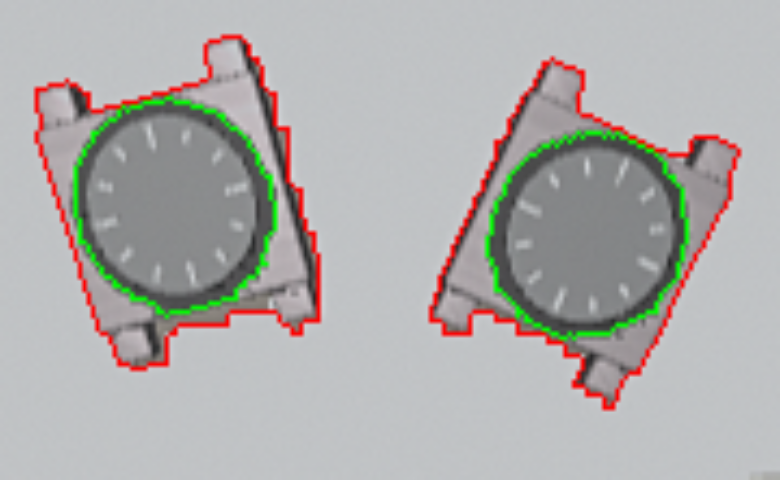

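Run:
```python
from h import *
f,_=load("top1")
for n,u,z in [("c1",(307,268),25),("c2",(332,269),25),("frontL",(264,294),36),("frontR",(371,302),36),("knob",(324,212),75),("index",(389,215),100)]: print(n,onz(f,u,z))
```

```text
c1 [503.28432665 -68.91916328  25.        ]
c2 [ 500.30183293 -126.65807497   25.        ]
frontL [443.52174489  29.26688687  36.        ]
frontR [ 422.42814215 -212.74943799   36.        ]
knob [ 623.45344761 -108.22189642   75.        ]
index [ 609.00979113 -250.8237483   100.        ]
```

jog_arm([
  [[0,-40,12],[0,0,0],1],
  [[0,-80,24],[0,0,0],1],
  [[0,-120,36],[0,0,0],1],
  [[0,-160,48],[0,0,0],1],
  [[0,-200,60],[0,0,0],1],
])

```text
time_s: 2.02
ee_pos: [496.3, 7.8, 360.1]
ee_rot: [180.0, 0.0, 0.0]
force: [0.7, 0.0, -0.2]
gripper_width: 91.3
```

jog_arm([
  [[0,-40,10],[0,0,0],1],
  [[0,-80,20],[0,0,0],1],
  [[0,-120,20],[0,0,0],1],
  [[0,-160,20],[0,0,0],1],
  [[0,-190,20],[0,0,0],1],
])

```text
time_s: 2.43
ee_pos: [496.8, -183.8, 380.7]
ee_rot: [179.9, -0.1, 0.1]
force: [0.1, 0.5, 0.5]
gripper_width: 91.1
```

jog_arm([
  [[0,-3,0],[0,0,0],1],
  [[0,-3,0],[0,0,0],1],
  [[0,-3,0],[0,0,0],1],
  [[0,-3,0],[0,0,0],1],
  [[0,-3,0],[0,0,0],1],
])

```text
time_s: 2.85
ee_pos: [497.1, -185.1, 380.7]
ee_rot: [180.0, -0.1, 0.3]
force: [0.1, 0.7, -0.0]
gripper_width: 91.2
```

Run:
```python
from h import *
f,st=snap("wrist","w3"); print(st["ee_pos"],st["ee_rot"],st["time_s"])
```

```text
[ 497.09291885 -185.13837193  380.68768627] [ 1.79964826e+02 -9.61214457e-02  2.97885405e-01] 2.85
```

View pics/w3.png

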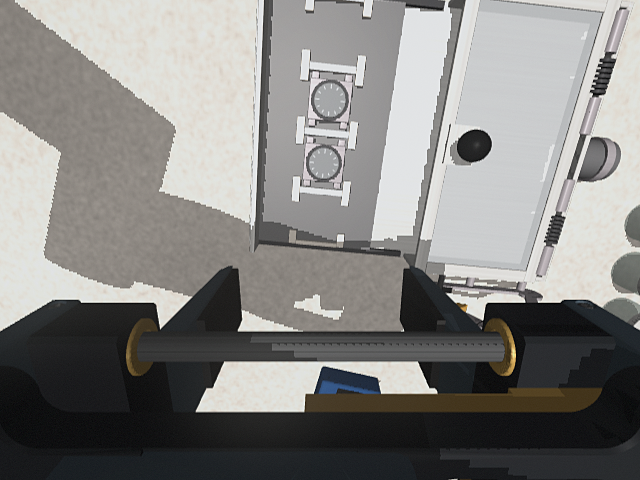

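Three full I-ribs are visible at (333,68), (327,132) and (322,190), and seated cases at (330,100) and (323,161). The nests at the top and bottom edges are empty. I'll measure the rib blobs at z=17 and the glasses at z=25.

Run:
```python
from h import *
f,st=load("w3"); p=f["pixels"]
g=cv2.cvtColor(p,cv2.COLOR_RGB2GRAY)
x0,y0,x1,y1=283,0,378,246
c=g[y0:y1,x0:x1]
m=(c>195).astype(np.uint8)
n,l,s,ce=cv2.connectedComponentsWithStats(m)
for i in range(1,n):
    if s[i,4]>40:
        ys,xs=np.nonzero(l==i); P=np.stack([xs+x0,ys+y0],1)
        W=np.array([onz(f,q,17,st)[:2] for q in P],np.float32)
        print(s[i],"rect",cv2.minAreaRect(W),"mean",W.mean(0))
d=(c<115).astype(np.uint8)
for (u,v) in [(330,100),(323,161)]:
    w=g[v-26:v+26,u-26:u+26]; d=(w<100).astype(np.uint8)
    cs,_=cv2.findContours(d,cv2.RETR_EXTERNAL,cv2.CHAIN_APPROX_NONE); q=max(cs,key=cv2.contourArea)+[u-26,v-26]
    W=np.array([onz(f,a[0],25,st)[:2] for a in q],np.float32); print("glass",cv2.fitEllipse(W))
crop("w3","c3",250,0,140,260,2.3)
```

```text
[22  0  9 10 83] rect ((485.726318359375, 13.664106369018555), (7.184538841247559, 6.870477676391602), 0.37589752674102783) mean [485.9471    13.640447]
[ 67   0  23  17 153] rect ((531.986572265625, 11.262886047363281), (19.630735397338867, 12.281929969787598), 0.3773137032985687) mean [536.88885   12.195061]
[ 17  49  10  31 240] rect ((481.5542297363281, -34.13807678222656), (25.400949478149414, 7.344483852386475), 84.81503295898438) mean [481.5484   -34.093277]
[ 27  55  56  31 561] rect ((511.5863342285156, -37.1251220703125), (25.441335678100586, 50.82406997680664), 85.51131439208984) mean [518.2438   -37.377724]
[ 25  72  16  47 226] rect ((491.37249755859375, -60.71111297607422), (40.367340087890625, 11.753657341003418), 83.87832641601562) mean [489.19373 -59.75061]
[ 53  75  16  47 205] rect ((519.1881103515625, -63.124595642089844), (40.538352966308594, 11.420841217041016), 84.90443420410156) mean [521.4573   -62.638996]
[ 13 116   9  28 200] rect ((476.34881591796875, -91.7055435180664), (25.36675262451172, 7.2454962730407715), 84.8611068725586) mean [476.38034 -91.6543 ]

[... 458 characters left out ...]
27  -123.29769]
[  9 177  59  29 572] rect ((497.029296875, -152.31045532226562), (25.090028762817383, 59.2404899597168), 85.32225799560547) mean [ 496.82544 -152.25911]
[ 88 197   7  44 163] rect ((554.043701171875, -181.5911102294922), (6.4939866065979, 46.881500244140625), 3.2195799350738525) mean [ 555.7212  -187.70142]
[ 54 235   7   7  48] rect ((518.4300537109375, -202.8023681640625), (6.511881351470947, 6.849289417266846), 1.190818190574646) mean [ 518.4898  -202.85905]
glass ((504.3894348144531, -67.31381225585938), (33.573848724365234, 38.47074890136719), 162.35916137695312)
glass ((499.53961181640625, -123.6182632446289), (33.847190856933594, 34.69327163696289), 159.4352569580078)
```

View pics/c3.png

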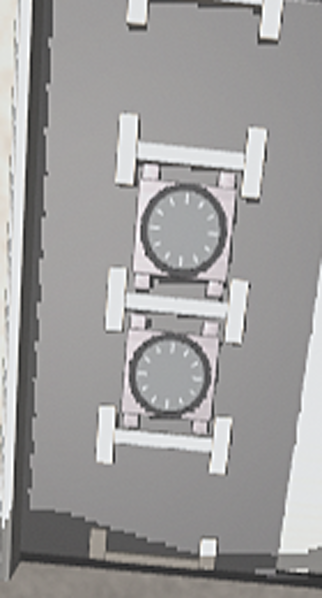

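Run:
```python
from h import *
f,st=load("w3"); p=f["pixels"]
g=cv2.cvtColor(p,cv2.COLOR_RGB2GRAY)
x0,y0,x1,y1=283,0,378,246
m=(g[y0:y1,x0:x1]>195).astype(np.uint8)
n,l,s,ce=cv2.connectedComponentsWithStats(m)
big=[i for i in range(1,n) if s[i,4]>40]
C=[]
for grp in [(2,3),(6,7),(10,)]:
    mm=np.isin(l,[big[i] for i in grp]); ys,xs=np.nonzero(mm)
    W=np.array([onz(f,q,17,st)[:2] for q in np.stack([xs+x0,ys+y0],1)],np.float32)
    # principal rotation -4.9deg, bounding centre
    a=np.radians(-4.9);R=np.array([[np.cos(a),-np.sin(a)],[np.sin(a),np.cos(a)]])
    L=W@R; lo,hi=L.min(0),L.max(0); c=R@((lo+hi)/2); C.append(c); print(hi-lo,c)
C=np.array(C); d=C[0]-C[2]; print("pitch",np.linalg.norm(d)/2, "yaw",np.degrees(np.arctan2(d[1],d[0]))-90)
yd=d/np.linalg.norm(d); mid=C.mean(0)
for k in range(4): print("seat",k,mid+yd*(87-58*k))
xd=np.array([yd[1],-yd[0]])
# station origin: need nest mid x in station: front plate outer -168 ; nest mid 63 behind plate inner/outer?
for nm,u in [("fr bottom",(255,246)),("fr top",(262,10))]:
    X=onz(f,u,36,st)[:2]; print(nm,X,"rel",(X-mid)@xd,(X-mid)@yd)
k,_=None,None
cs=onz(f,(475,146),79,st)[:2]; print("knob z79",cs,"rel",(cs-mid)@xd,(cs-mid)@yd)
```

```text
[59.29841654 25.67713161] [507.37751229 -36.49130288]
[59.30896184 25.83814673] [502.25258247 -94.17561367]
[59.19984059 25.27928308] [ 497.01008107 -152.31384035]
pitch 58.14280655787389 yaw -5.114990491426539
seat 0 [509.9698675   -7.67337267]
seat 1 [504.7988838  -65.44240353]
seat 2 [ 499.62790009 -123.2114344 ]
seat 3 [ 494.45691639 -180.98046527]
fr bottom [ 429.8588037 -206.3097958] rel -62.08263466454433 -117.98770112176658
fr top [446.6034842    3.03475446] rel -64.06872592540125 92.01606191676899
knob z79 [ 623.02832981 -105.56225997] rel 121.33551104066036 -0.4193566535273747
```

Station yaw is about -5.1°, rib pitch measures 58.1 mm (58 given), and seats 0 and 3 are empty. Next I pick case A at (437,288), own x at +13.8°.

jog_arm([
  [[-5,40,0],[0,0,0],0.9],
  [[-10,80,0],[0,0,0.05],0.9],
  [[-15,120,-10],[0,0,0.1],0.9],
  [[-20,160,-20],[0,0,0.15],0.9],
  [[-25,200,-30],[0,0,0.2],0.9],
])

```text
time_s: 3.32
ee_pos: [471.2, 17.1, 350.8]
ee_rot: [180.0, -0.2, 11.9]
force: [0.9, 1.4, -0.3]
gripper_width: 82.0
```

jog_arm([
  [[-5,40,-10],[0,0,0.03],0.9],
  [[-12,80,-20],[0,0,0.036],0.9],
  [[-20,120,-30],[0,0,0.036],0.9],
  [[-25,158,-40],[0,0,0.036],0.9],
  [[-30,196,-50],[0,0,0.036],0.9],
])

```text
time_s: 3.73
ee_pos: [439.7, 215.8, 300.7]
ee_rot: [180.0, -0.2, 14.1]
force: [1.0, 0.1, 1.7]
gripper_width: 82.3
```

jog_arm([
  [[-1,36,-15],[0,0,-0.005],0.8],
  [[-2.5,72,-30],[0,0,-0.005],0.8],
  [[-2.5,72,-65],[0,0.003,-0.005],0.8],
  [[-2.5,72,-85],[0,0.003,-0.005],0.8],
  [[-2.5,72,-85],[0,0.003,-0.005],0.8],
])

```text
time_s: 4.15
ee_pos: [434.9, 288.4, 211.9]
ee_rot: [179.9, 0.4, 14.0]
force: [-0.5, -0.4, 0.6]
gripper_width: 72.7
```

jog_arm([
  [[0,0,0],[0,0,0],0.8],
  [[0,0,0],[0,0,0],0.8],
  [[0,0,0],[0,0,0],0.8],
  [[0,0,0],[0,0,0],0.8],
  [[0,0,0],[0,0,0],0.8],
])

```text
time_s: 4.57
ee_pos: [435.3, 288.3, 213.2]
ee_rot: [179.9, 0.3, 14.0]
force: [0.1, -0.1, 1.0]
gripper_width: 73.0
```

Run:
```python
from h import *
f,st=snap("wrist","w4"); print(st["ee_pos"],st["ee_rot"],st["time_s"])
snap("top","t4");crop("t4","c4",100,200,140,140,4)
```

```text
[435.28119232 288.33799983 213.20401772] [179.90250706   0.30032303  13.97310303] 4.5667
```

View pics/w4.png

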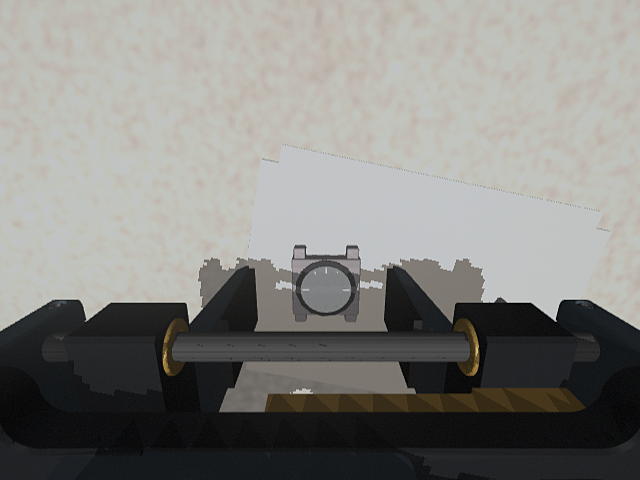

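Run:
```python
from h import *
f,st=load("w4")
R=Ro.from_euler("xyz",st["ee_rot"],degrees=True).as_matrix()
w=onz(f,(326.5,287),16,st); print(w,R.T@(w-st["ee_pos"]))
for T in [(0,0,172),(0,0,191),(36,16,191),(36,-16,191),(-36,-16,191)]: print(T,proj(f,R@np.array(T)+st["ee_pos"],st))
```

```text
[436.94213511 289.93056282  16.        ] [  3.02998203  -1.47990869 197.18861193]
(0, 0, 172) [321.41904726 310.37289042]
(0, 0, 191) [321.33562025 293.98500134]
(36, 16, 191) [383.1360192  319.07251553]
(36, -16, 191) [386.39126126 267.74830603]
(-36, -16, 191) [256.38111272 267.61709504]
```

View pics/c4.png

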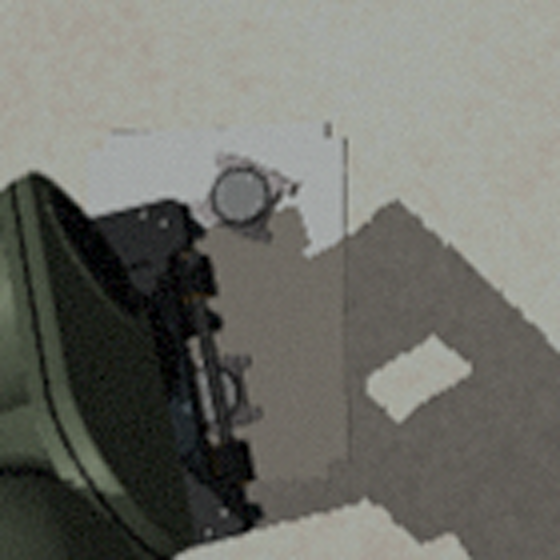

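The case sits between the fingers at (327,287), and the projected fingertips match the picture. I'll centre, lower and close.

jog_arm([
  [[2,1.2,-6],[0,0,0],0.8],
  [[2,1.2,-12],[0,0,0],0.8],
  [[2,1.2,-12.5],[0,0,0],0.8],
  [[2,1.2,-12.5],[0,0,0],0.8],
  [[2,1.2,-12.5],[0,0,0],0.8],
], squeeze=15)

```text
time_s: 5.08
ee_pos: [437.1, 289.4, 199.9]
ee_rot: [179.9, 0.4, 14.0]
force: [0.7, 0.5, 0.4]
gripper_width: 72.7
```

jog_arm([
  [[0,0,0],[0,0,0],0.3],
  [[0,0,0],[0,0,0],0.3],
  [[0,0,0],[0,0,0],0.3],
  [[0,0,0],[0,0,0],0.3],
  [[0,0,0],[0,0,0],0.3],
])

```text
time_s: 5.5
ee_pos: [437.1, 289.5, 200.0]
ee_rot: [179.9, 0.4, 14.0]
force: [0.6, 0.8, -0.2]
gripper_width: 42.5
```

jog_arm([
  [[0,0,0],[0,0,0],0.3],
  [[0,0,3],[0,0,0],0.3],
  [[0,0,10],[0,0,0],0.3],
  [[0,0,25],[0,0,0],0.3],
  [[0,0,50],[0,0,0],0.3],
])

```text
time_s: 5.92
ee_pos: [436.4, 289.0, 249.2]
ee_rot: [179.8, 0.7, 14.0]
force: [-0.0, -0.5, -1.7]
gripper_width: 39.8
```

Run:
```python
from h import *
f,st=snap("wrist","w5"); print(st["ee_pos"],st["ee_rot"],st["time_s"],st["gripper_width"])
crop("w5","c5",200,200,240,160,3)
```

```text
[436.40753073 289.02826273 249.17072873] [179.78784355   0.65327555  13.97429902] 5.9167 39.79610930529231
```

View pics/c5.png

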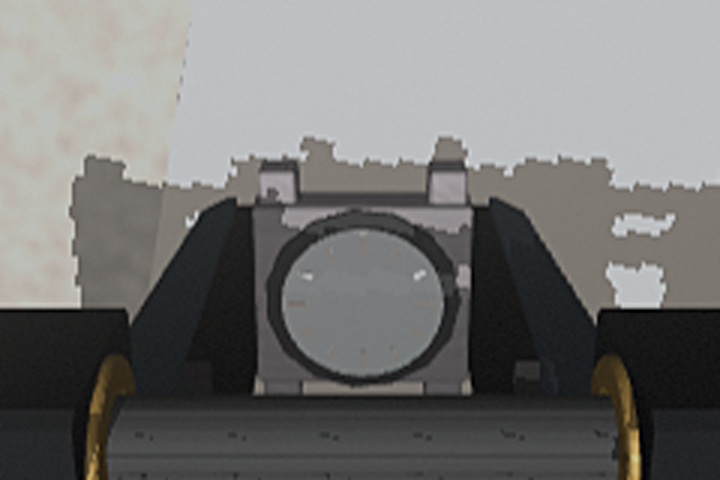

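Case A is held square (39.8 mm), glass at px (320,299). I'll compute its offset in the tool and the placing pose.

```bash
cat >> h.py <<'E'
def inhand(f,uv,zt=184):
    fl,cx,cy=K(f);T=np.array(f["T_tool_cam"]); d=T[:3,:3]@np.array([(uv[0]-cx)/fl,(uv[1]-cy)/fl,1.]);c=T[:3,3]
    return c+d*(zt-c[2])/d[2]
def place(off,seat,yaw):
    a=np.radians(yaw); # tool down: x=(c,s), y=(s,-c)
    return np.array(seat)-off[0]*np.array([np.cos(a),np.sin(a)])-off[1]*np.array([np.sin(a),-np.cos(a)])
E
python3 - <<'E'
from h import *
f,st=load("w5")
g=cv2.cvtColor(f["pixels"],cv2.COLOR_RGB2GRAY)
o=inhand(f,(320.3,299)); print(o)
for s in [(510,-7.7),(494.5,-181)]: print(place(o,s,-5.1))
E
```

```text
[ -0.58383895  -0.38678682 184.        ]
[510.54714443  -8.13715551]
[ 495.04714443 -181.43715551]
```

jog_arm([
  [[10,-38,5],[0,0,-0.06],0.3],
  [[20,-76,10],[0,0,-0.12],0.3],
  [[30,-114,10],[0,0,-0.18],0.3],
  [[40,-152,10],[0,0,-0.24],0.3],
  [[48,-190,10],[0,0,-0.3],0.3],
])

```text
time_s: 6.38
ee_pos: [486.4, 98.5, 265.8]
ee_rot: [-180.0, -0.1, -3.3]
force: [0.2, 0.6, -1.0]
gripper_width: 39.8
```

jog_arm([
  [[10,-38,0],[0,0,-0.02],0.3],
  [[20,-76,0],[0,0,-0.03],0.3],
  [[26,-107,0],[0,0,-0.03],0.3],
  [[26,-107,0],[0,0,-0.03],0.3],
  [[26,-107,0],[0,0,-0.03],0.3],
])

```text
time_s: 6.8
ee_pos: [512.6, -10.0, 266.3]
ee_rot: [-180.0, -0.1, -5.3]
force: [-1.1, 0.3, -0.7]
gripper_width: 39.7
```

jog_arm([
  [[-2,2,-15],[0,0,0.003],0.3],
  [[-2,2,-30],[0,0,0.003],0.3],
  [[-2,2,-40],[0,0,0.003],0.3],
  [[-2,2,-40],[0,0,0.003],0.3],
  [[-2,2,-40],[0,0,0.003],0.3],
])

```text
time_s: 7.22
ee_pos: [510.5, -7.1, 226.1]
ee_rot: [-180.0, -0.0, -5.0]
force: [0.7, 0.1, -0.6]
gripper_width: 39.9
```

Run:
```python
from h import *
f,st=snap("wrist","w6"); print(st["ee_pos"],st["ee_rot"],st["time_s"],st["gripper_width"])
crop("w6","c6",200,190,240,170,3)
```

```text
[510.45301293  -7.09135101 226.08970843] [-1.79959640e+02 -4.78989484e-02 -5.03294417e+00] 7.2167 39.906662438533225
```

View pics/c6.png

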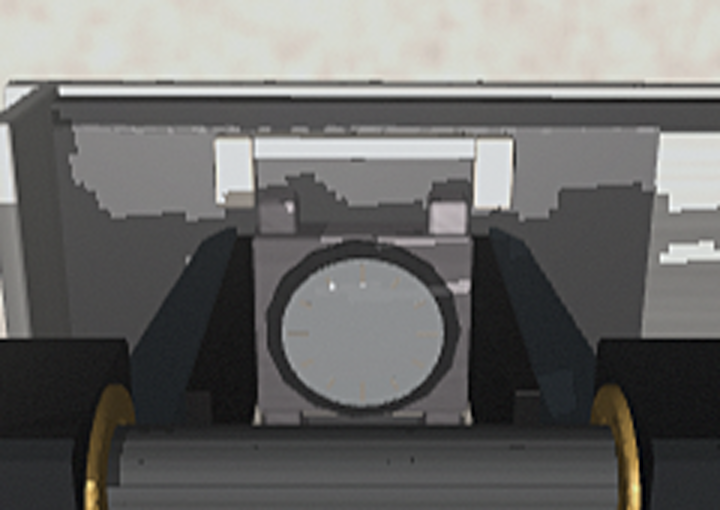

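Run:
```python
from h import *
f,st=load("w6")
L=onz(f,(271.7,247),17,st);R=onz(f,(371.3,247),17,st);print(L,R,(L+R)/2,np.linalg.norm(R-L))
a=onz(f,(320,235.7),17,st);b=onz(f,(320,242.8),17,st); c=onz(f,(278,257.5),17,st); print(a,b,c)
yd=np.array([np.sin(np.radians(5.1)),np.cos(np.radians(5.1))])
yd=np.array([0.0889,0.996]); s0=np.array([510,-7.7])
for p in (a,b,c,(L+R)/2): print((p[:2]-s0)@yd,(p[:2]-s0)@np.array([.996,-.0889]))
```

```text
[482.91394293  17.54754149  17.        ] [542.51422889  12.34904264  17.        ] [512.71408591  14.94829206  17.        ] 59.82656998586982
[512.42980961  22.05523256  17.        ] [512.04487824  17.6562049   17.        ] [485.85357154  10.57654948  17.        ]
29.852221701846716 -0.22514980006214874
25.43656975378406 -0.21746788840131903
16.05682579222195 -25.674627997652827
22.798981133308022 0.6897964009113186
```

Nest 0's end rib agrees within 0.7 mm. Lowering the case now.

jog_arm([
  [[0.4,-1.2,-6],[0,0,-0.001],0.3],
  [[0.4,-1.2,-11],[0,0,-0.001],0.3],
  [[0.4,-1.2,-15],[0,0,-0.001],0.3],
  [[0.4,-1.2,-16.5],[0,0,-0.001],0.3],
  [[0.4,-1.2,-16.5],[0,0,-0.001],0.3],
])

```text
time_s: 7.68
ee_pos: [511.0, -8.5, 209.6]
ee_rot: [-180.0, -0.1, -5.1]
force: [0.4, -0.1, -0.7]
gripper_width: 40.4
```

Run:
```python
from h import *
f,st=snap("wrist","w7"); print(st["ee_pos"],st["ee_rot"],st["force"])
crop("w7","c7",200,190,240,170,3)
```

```text
[511.00453142  -8.48535118 209.64118953] [-1.79960258e+02 -7.10619082e-02 -5.10550033e+00] [ 0.42725867 -0.11749344 -0.72248966]
```

View pics/c7.png

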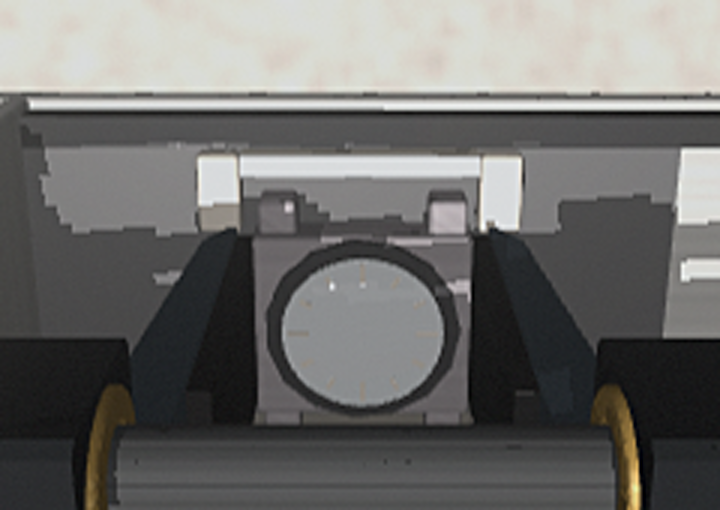

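The case is inside the nest walls (case columns 255–470 within ribs 240–481). Releasing gently and lifting.

jog_arm([
  [[0,0,-0.5],[0,0,0],0.3],
  [[0,0,-0.5],[0,0,0],0.6],
  [[0,0,-0.5],[0,0,0],0.6],
  [[0,0,-0.5],[0,0,0],0.6],
  [[0,0,-0.5],[0,0,0],0.6],
])

```text
time_s: 8.15
ee_pos: [511.2, -8.5, 209.6]
ee_rot: [-180.0, -0.1, -5.1]
force: [0.3, 0.2, 0.6]
gripper_width: 54.9
```

jog_arm([
  [[0,0,15],[0,0,0],0.6],
  [[0,0,45],[0,0,0],0.6],
  [[0,0,80],[0,0,0],0.8],
  [[0,-30,100],[0,0,0],0.8],
  [[0,-50,120],[0,0,0],0.8],
])

```text
time_s: 8.57
ee_pos: [511.3, -59.0, 331.6]
ee_rot: [-180.0, -0.3, -5.0]
force: [0.8, -0.8, 0.4]
gripper_width: 71.1
```

Run:
```python
from h import *
f,st=snap("wrist","w8"); print(st["ee_pos"],st["ee_rot"],st["time_s"])
crop("w8","c8",170,90,300,200,2.6)
```

```text
[511.26369407 -59.04117778 331.63994215] [-179.99731422   -0.26625755   -4.99479477] 8.5667
```

View pics/c8.png

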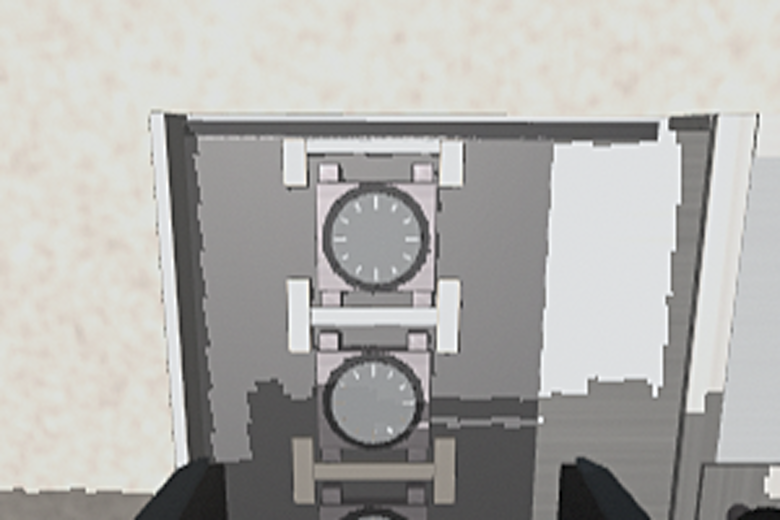

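Case A lies flat in nest 0. Now for case B at (552,277), own x at -23.9°.

jog_arm([
  [[5,40,0],[0,0,-0.06],0.8],
  [[10,80,0],[0,0,-0.12],0.8],
  [[15,120,0],[0,0,-0.18],0.8],
  [[20,160,-10],[0,0,-0.24],0.8],
  [[25,198,-20],[0,0,-0.3],0.8],
])

```text
time_s: 9.03
ee_pos: [537.3, 138.2, 315.4]
ee_rot: [179.9, -0.8, -22.5]
force: [1.1, -0.3, -0.1]
gripper_width: 73.4
```

jog_arm([
  [[4,38,-15],[0,0,-0.03],0.8],
  [[8,76,-30],[0,0,-0.03],0.8],
  [[12,114,-45],[0,0,-0.03],0.8],
  [[15,137,-75],[0,0,-0.03],0.8],
  [[15,137,-95],[0,0,-0.03],0.8],
])

```text
time_s: 9.45
ee_pos: [552.0, 279.9, 218.3]
ee_rot: [-179.9, -0.8, -24.0]
force: [0.7, -0.5, -0.6]
gripper_width: 72.7
```

Run:
```python
from h import *
f,st=snap("wrist","w9"); print(st["ee_pos"],st["ee_rot"],st["time_s"])
crop("w9","c9",200,190,240,170,3)
```

```text
[552.0486022  279.8950298  218.28296589] [-179.94686561   -0.75918758  -24.00309538] 9.45
```

View pics/c9.png

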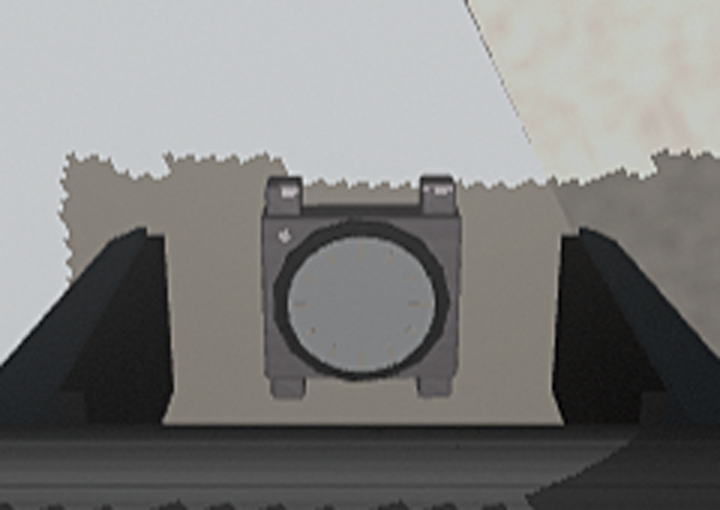

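Run:
```python
from h import *
f,st=load("w9")
R=Ro.from_euler("xyz",st["ee_rot"],degrees=True).as_matrix()
w=onz(f,(320.3,290.3),16,st); print(w,R.T@(w-st["ee_pos"]))
Rd=Ro.from_euler("xyz",[180,0,-24],degrees=True).as_matrix(); print(Ro.from_matrix(Rd@R.T).as_rotvec())
```

```text
[552.77551357 276.03985655  16.        ] [ -0.44815105   3.41369463 202.29170744]
[4.54254634e-03 1.24818386e-02 4.78798595e-05]
```

jog_arm([
  [[0.4,-3.4,-8],[0.004,0.012,0],0.8],
  [[0.4,-3.4,-15],[0.004,0.012,0],0.8],
  [[0.4,-3.4,-17.5],[0.004,0.012,0],0.8],
  [[0.4,-3.4,-17.5],[0.004,0.012,0],0.8],
  [[0.4,-3.4,-17.5],[0.004,0.012,0],0.8],
])

```text
time_s: 9.92
ee_pos: [551.3, 273.3, 197.8]
ee_rot: [179.6, 0.2, -24.1]
force: [0.0, -0.7, -0.3]
gripper_width: 73.5
```

jog_arm([
  [[1,2.8,2],[0.006,0,0],0.8],
  [[1,2.8,2],[0.006,0,0],0.8],
  [[1,2.8,2],[0.006,0,0],0.3],
  [[1,2.8,2],[0.006,0,0],0.3],
  [[1,2.8,2],[0.006,0,0],0.3],
])

```text
time_s: 10.33
ee_pos: [552.3, 276.0, 200.0]
ee_rot: [179.9, 0.3, -24.1]
force: [0.8, -1.2, 0.8]
gripper_width: 55.6
```

jog_arm([
  [[0,0,0],[0,0,0],0.3],
  [[0,0,0],[0,0,0],0.3],
  [[0,0,0],[0,0,0],0.3],
  [[0,0,0],[0,0,0],0.3],
  [[0,0,5],[0,0,0],0.3],
])

```text
time_s: 10.75
ee_pos: [551.9, 275.9, 204.1]
ee_rot: [179.8, 0.4, -24.1]
force: [-0.6, -0.5, -1.2]
gripper_width: 40.0
```

jog_arm([
  [[0,0,25],[0,0,0],0.3],
  [[0,0,55],[0,0,0],0.3],
  [[0,-20,70],[0,0,0],0.3],
  [[-5,-60,70],[0,0,0.05],0.3],
  [[-10,-100,70],[0,0,0.1],0.3],
])

```text
time_s: 11.17
ee_pos: [542.0, 175.9, 275.7]
ee_rot: [179.9, 0.3, -18.1]
force: [-0.3, -0.4, -1.8]
gripper_width: 39.9
```

Run:
```python
from h import *
f,st=snap("wrist","w10"); print(st["ee_pos"],st["ee_rot"],st["time_s"],st["gripper_width"])
crop("w10","c10",200,190,240,170,3)
```

```text
[542.02704004 175.8675914  275.74345098] [179.9198105    0.26190732 -18.06733563] 11.1667 39.85636851007953
```

View pics/c10.png

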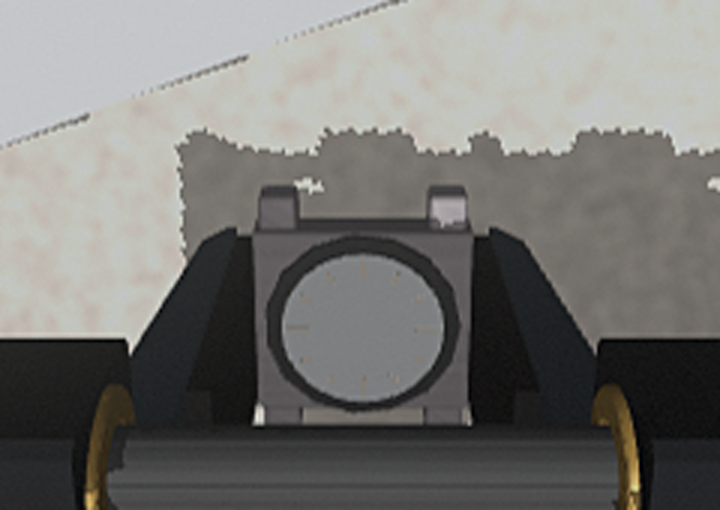

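jog_arm([
  [[-5,-40,0],[0,0,0.05],0.3],
  [[-10,-80,0],[0,0,0.1],0.3],
  [[-15,-120,0],[0,0,0.15],0.3],
  [[-20,-160,0],[0,0,0.2],0.3],
  [[-25,-200,0],[0,0,0.226],0.3],
])

```text
time_s: 11.63
ee_pos: [514.4, -32.3, 274.9]
ee_rot: [179.4, 0.5, -5.1]
force: [0.5, -0.3, -0.9]
gripper_width: 40.0
```

jog_arm([
  [[-5,-38,-5],[0,0,0],0.3],
  [[-10,-76,-10],[0,0,0],0.3],
  [[-15,-114,-20],[0,0,0],0.3],
  [[-20,-148,-30],[0,0,0],0.3],
  [[-21,-156,-40],[0,0,0],0.3],
])

```text
time_s: 12.05
ee_pos: [492.9, -192.3, 234.9]
ee_rot: [179.3, 0.4, -5.3]
force: [-0.1, -0.7, -1.2]
gripper_width: 40.0
```

jog_arm([
  [[0,0,-3],[0,0,0],0.3],
  [[0,0,-6],[0,0,0],0.3],
  [[0,0,-8],[0,0,0],0.3],
  [[0,0,-8],[0,0,0],0.3],
  [[0,0,-8],[0,0,0],0.3],
])

```text
time_s: 12.47
ee_pos: [493.3, -191.0, 227.2]
ee_rot: [179.3, 0.4, -5.2]
force: [-0.0, 0.3, -0.2]
gripper_width: 39.6
```

Run:
```python
from h import *
f,st=snap("wrist","w11"); print(st["ee_pos"],st["ee_rot"],st["time_s"],st["gripper_width"])
crop("w11","c11",200,190,240,170,3)
```

```text
[ 493.25645566 -191.01519367  227.22737343] [179.32947726   0.38947425  -5.21753229] 12.4667 39.55908674438214
```

View pics/c11.png

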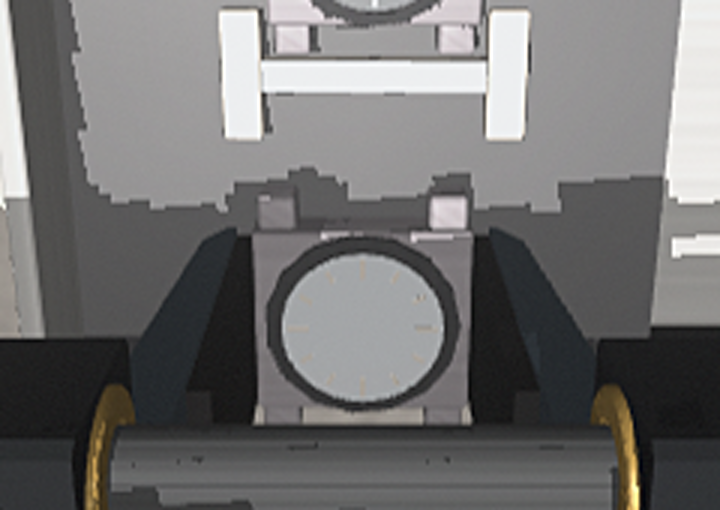

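jog_arm([
  [[1,5,0],[0.011,-0.008,0.002],0.3],
  [[2,9.2,-2],[0.011,-0.008,0.002],0.3],
  [[2,9.2,-2],[0.011,-0.008,0.002],0.3],
  [[2,9.2,-2],[0.011,-0.008,0.002],0.3],
  [[2,9.2,-2],[0.011,-0.008,0.002],0.3],
])

```text
time_s: 12.93
ee_pos: [495.3, -181.8, 225.4]
ee_rot: [180.0, -0.0, -5.1]
force: [-0.3, 0.2, -1.2]
gripper_width: 39.6
```

Run:
```python
from h import *
f,st=snap("wrist","w12"); print(st["ee_pos"],st["ee_rot"],st["time_s"],st["gripper_width"])
crop("w12","c12",200,190,240,170,3)
# rib 2/3 expected: bar centre at seat3+29 along yd, z=17
xd=np.array([.996,-.0889,0]);yd=np.array([.0889,.996,0]);s=np.array([494.9,-181.4,17])
for p in [(-29.65,16.2),(29.65,16.2),(-24,26),(24,26)]:
    u=proj(f,s+xd*p[0]+yd*p[1],st); print(p,(u-[200,190])*3)
```

```text
[ 495.33461584 -181.77891221  225.36881134] [ 1.79984603e+02 -3.19268562e-02 -5.08283893e+00] 12.9333 39.64347902877074
(-29.65, 16.2) [213.43597371 197.56646422]
(29.65, 16.2) [508.29870264 197.91022479]
(-24, 26) [239.84930422 150.92877484]
(24, 26) [482.00314717 151.21619609]
```

View pics/c12.png

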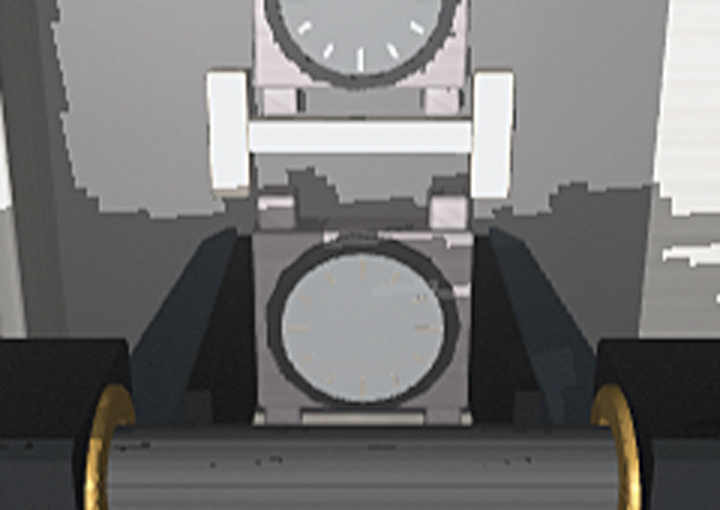

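Rib 2/3 lines up with prediction (rows 152/197). Lowering.

jog_arm([
  [[0,0,-5],[0,0,0],0.3],
  [[0,0,-10],[0,0,0],0.3],
  [[0,0,-14],[0,0,0],0.3],
  [[0,0,-16],[0,0,0],0.3],
  [[0,0,-16],[0,0,0],0.3],
])

```text
time_s: 13.4
ee_pos: [495.3, -182.0, 209.1]
ee_rot: [180.0, -0.0, -5.1]
force: [0.1, -0.1, -1.2]
gripper_width: 39.8
```

Run:
```python
from h import *
f,st=snap("wrist","w13"); print(st["ee_pos"],st["ee_rot"],st["force"])
crop("w13","c13",200,190,240,170,3)
```

```text
[ 495.31144612 -181.99051824  209.0667865 ] [ 1.79994160e+02 -5.57626493e-03 -5.10810240e+00] [ 0.1230107  -0.1262401  -1.18394231]
```

View pics/c13.png

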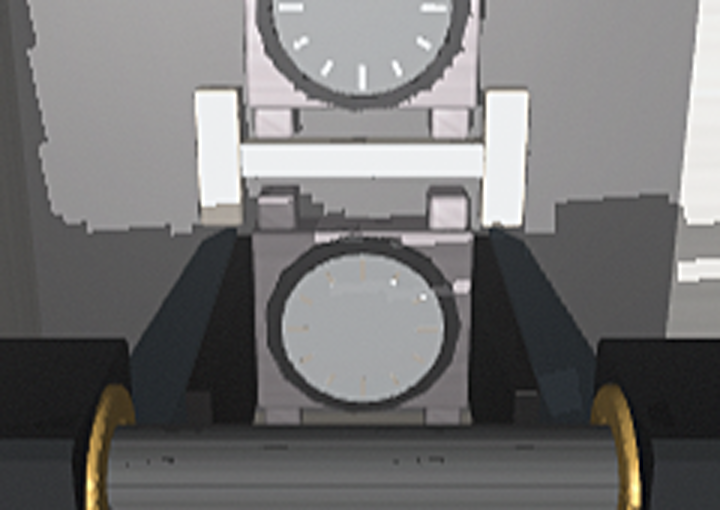

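Case B is inside the walls. Release, lift and check.

jog_arm([
  [[0,0,-0.2],[0,0,0],0.3],
  [[0,0,0],[0,0,0],0.6],
  [[0,0,0],[0,0,0],0.6],
  [[0,0,0],[0,0,0],0.6],
  [[0,0,0],[0,0,0],0.6],
])

```text
time_s: 13.87
ee_pos: [495.3, -182.0, 209.0]
ee_rot: [180.0, -0.0, -5.1]
force: [0.5, 0.2, -0.3]
gripper_width: 54.6
```

jog_arm([
  [[0,0,15],[0,0,0],0.6],
  [[0,0,45],[0,0,0],0.6],
  [[0,0,80],[0,0,0],0.6],
  [[0,-30,110],[0,0,0],0.6],
  [[0,-50,140],[0,0,0],0.6],
])

```text
time_s: 14.28
ee_pos: [495.1, -232.4, 350.7]
ee_rot: [179.9, -0.0, -5.0]
force: [0.6, -1.2, 0.5]
gripper_width: 54.8
```

jog_arm([
  [[0,-5,20],[0,0,0],0.6],
  [[0,-5,30],[0,0,0],0.6],
  [[0,-5,30],[0,0,0],0.6],
  [[0,-5,30],[0,0,0],0.6],
  [[0,-5,30],[0,0,0],0.6],
])

```text
time_s: 14.7
ee_pos: [494.7, -236.5, 378.8]
ee_rot: [-180.0, 0.2, -5.0]
force: [0.3, -0.3, 0.0]
gripper_width: 54.8
```

Run:
```python
from h import *
f,st=snap("wrist","w14"); print(st["ee_pos"],st["ee_rot"],st["time_s"])
crop("w14","c14",200,0,440,300,1.8)
```

```text
[ 494.72464466 -236.53452338  378.75487924] [-1.79956428e+02  1.68693266e-01 -4.96090876e+00] 14.7
```

View pics/c14.png

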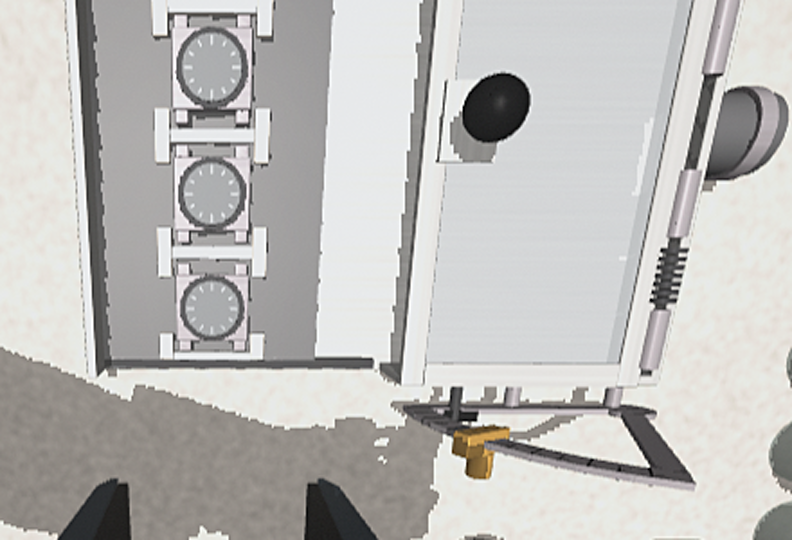

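All four cases are seated flat. I'll measure knob and index from this picture, then push the tray at station y=+80.

```bash
cat >> h.py <<'E'
XD=np.array([.99605,-.0888,0]);YD=np.array([.0888,.99605,0]);O=np.array([607.3,-104.1,0])
def S(x,y,z): return O+XD*x+YD*y+np.array([0,0,z])
E
python3 - <<'E'
from h import *
f,st=load("w14"); p=f["pixels"]
print("knob pred",proj(f,S(20,0,79),st))
hsv=cv2.cvtColor(p,cv2.COLOR_RGB2HSV)
b=((hsv[...,2]<40)).astype(np.uint8)[30:90,445:505]
ys,xs=np.nonzero(b);print("knob meas",xs.mean()+445,ys.mean()+30, onz(f,(xs.mean()+445,ys.mean()+30),79,st))
t,_=load("top1")
for th in np.arange(.4,.95,.05):
    X=S(125-100*np.cos(th),-139,48+100*np.sin(th))
    a=(proj(f,X,st)-[200,0])*1.8; s,_=load("side1"); 
    print(round(th,2),a.round(1),((proj(s,X)-[200,130])*3).round(1),((proj(t,X)-[110,150])*2.6).round(1))
E
```

```text
knob pred [482.07944369  60.20389344]
knob meas 474.65989304812837 59.848128342245985 [ 621.62695426 -105.15003336   79.        ]
0.4 [500.  431.1] [306.  185.5] [715.8 151.6]
0.45 [508.8 433.8] [303.5 180.3] [716.7 148. ]
0.5 [518.3 436.7] [300.8 175.2] [717.7 144.1]
0.55 [528.4 439.5] [297.8 170.2] [718.7 139.9]
0.6 [539.1 442.3] [294.6 165.2] [719.6 135.6]
0.65 [550.5 445.1] [291.1 160.3] [720.6 131. ]
0.7 [562.5 447.9] [287.5 155.5] [721.5 126.2]
0.75 [575.  450.6] [283.5 150.8] [722.4 121.2]
0.8 [588.2 453.4] [279.4 146.3] [723.3 116. ]
0.85 [601.8 456. ] [275.1 141.8] [724.2 110.7]
0.9 [615.9 458.6] [270.6 137.5] [725.  105.2]
```

jog_arm([
  [[-15,38,0],[0,0,0],0],
  [[-30,76,0],[0,0,0],0],
  [[-45,114,-10],[0,0,0],0],
  [[-60,150,-20],[0,0,0],0],
  [[-75,188,-30],[0,0,0],0],
], squeeze=30)

```text
time_s: 15.17
ee_pos: [418.4, -47.2, 347.1]
ee_rot: [-179.9, 0.3, -5.0]
force: [0.5, 0.6, -0.2]
gripper_width: 24.5
```

jog_arm([
  [[-5,20,-20],[0,0,0],0],
  [[-10,43,-50],[0,0,0],0],
  [[-10,43,-85],[0,0,0],0],
  [[-10,43,-115],[0,0,0],0],
  [[-10,43,-130],[0,0,0],0],
])

```text
time_s: 15.58
ee_pos: [406.1, -3.1, 213.4]
ee_rot: [-180.0, 0.8, -4.8]
force: [-0.2, -1.7, 0.7]
gripper_width: 0.8
```

Knob comes out at x≈622 in both cameras, so the station origin is near (602,-103.7); seats are then 63 mm behind the plate's inner face. I'll push along the station x axis.

jog_arm([
  [[4,-0.4,-4],[0,0,0],0],
  [[8,-0.7,-4],[0,0,0],0],
  [[12,-1.1,-4],[0,0,0],0],
  [[16,-1.4,-4],[0,0,0],0],
  [[20,-1.8,-4],[0,0,0],0],
])

```text
time_s: 16.0
ee_pos: [427.2, -5.0, 210.4]
ee_rot: [-179.9, 0.6, -4.9]
force: [-0.3, -0.9, 0.4]
gripper_width: 0.2
```

jog_arm([
  [[4,-0.4,0],[0,0,0],0],
  [[8,-0.7,0],[0,0,0],0],
  [[13,-1.1,0],[0,0,0],0],
  [[19,-1.7,0],[0,0,0],0],
  [[26,-2.3,0],[0,0,0],0],
])

```text
time_s: 16.42
ee_pos: [453.2, -7.4, 210.5]
ee_rot: [-180.0, 0.7, -4.9]
force: [-2.0, -0.3, 2.2]
gripper_width: 0.5
```

Run:
```python
from h import *
f,st=snap("top","t15"); print(st["ee_pos"],st["ee_rot"],st["time_s"],st["force"],st["gripper_width"])
crop("t15","c15",240,150,180,180,3.3)
```

```text
[453.20114019  -7.39929012 210.4709228 ] [-179.95319993    0.67712235   -4.85911632] 16.4167 [-1.95367445 -0.30533609  2.1708713 ] 0.45966392884921764
```

View pics/c15.png

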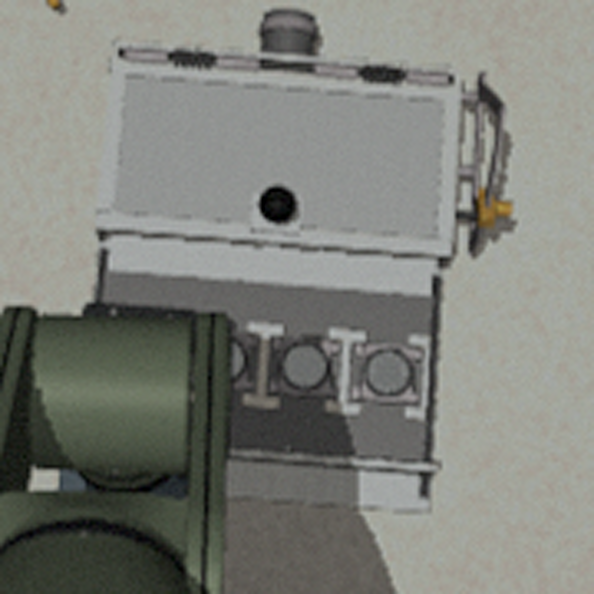

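The tray is sliding, with the plate moving under a 2 N push. Continuing.

jog_arm([
  [[8,-0.7,0],[0,0,0],0],
  [[16,-1.4,0],[0,0,0],0],
  [[24,-2.1,0],[0,0,0],0],
  [[32,-2.9,0],[0,0,0],0],
  [[40,-3.6,0],[0,0,0],0],
])

```text
time_s: 16.88
ee_pos: [496.0, -11.2, 210.5]
ee_rot: [-179.9, 0.5, -4.9]
force: [-2.5, -0.2, 0.2]
gripper_width: 0.6
```

jog_arm([
  [[8,-0.7,0],[0,0,0],0],
  [[16,-1.4,0],[0,0,0],0],
  [[24,-2.1,0],[0,0,0],0],
  [[32,-2.9,0],[0,0,0],0],
  [[40,-3.6,0],[0,0,0],0],
])

```text
time_s: 17.3
ee_pos: [536.8, -14.9, 210.5]
ee_rot: [-180.0, 0.5, -4.9]
force: [-2.2, -0.5, 0.8]
gripper_width: 0.3
```

jog_arm([
  [[8,-0.7,0],[0,0,0],0],
  [[16,-1.4,0],[0,0,0],0],
  [[24,-2.1,0],[0,0,0],0],
  [[30,-2.7,0],[0,0,0],0],
  [[35,-3.1,0],[0,0,0],0],
])

```text
time_s: 17.72
ee_pos: [572.7, -18.2, 210.5]
ee_rot: [-180.0, 0.4, -4.9]
force: [-3.5, -1.2, 1.2]
gripper_width: 0.5
```

jog_arm([
  [[3,-0.3,0],[0,0,0],0],
  [[6,-0.5,0],[0,0,0],0],
  [[9,-0.8,0],[0,0,0],0],
  [[11,-1,0],[0,0,0],0],
  [[12,-1.1,0],[0,0,0],0],
])

```text
time_s: 18.13
ee_pos: [584.9, -19.3, 210.5]
ee_rot: [-180.0, 0.4, -4.9]
force: [-2.0, -0.4, 0.6]
gripper_width: 0.4
```

jog_arm([
  [[1,-0.1,0],[0,0,0],0],
  [[2,-0.2,0],[0,0,0],0],
  [[3,-0.3,0],[0,0,0],0],
  [[4,-0.4,0],[0,0,0],0],
  [[4,-0.4,0],[0,0,0],0],
])

```text
time_s: 18.55
ee_pos: [589.1, -19.7, 210.5]
ee_rot: [-180.0, 0.4, -4.9]
force: [-1.3, -0.1, 0.9]
gripper_width: 0.5
```

jog_arm([
  [[1,-0.1,0],[0,0,0],0],
  [[2,-0.2,0],[0,0,0],0],
  [[3,-0.3,0],[0,0,0],0],
  [[3,-0.3,0],[0,0,0],0],
  [[3,-0.3,0],[0,0,0],0],
])

```text
time_s: 18.97
ee_pos: [592.3, -20.0, 210.5]
ee_rot: [-180.0, 0.4, -4.9]
force: [-1.5, -1.0, 0.2]
gripper_width: 0.7
```

jog_arm([
  [[1,-0.1,0],[0,0,0],0],
  [[2,-0.2,0],[0,0,0],0],
  [[3,-0.3,0],[0,0,0],0],
  [[3,-0.3,0],[0,0,0],0],
  [[3,-0.3,0],[0,0,0],0],
])

```text
time_s: 19.38
ee_pos: [593.9, -20.1, 210.4]
ee_rot: [-180.0, 0.7, -4.9]
force: [-6.6, 0.4, 4.7]
gripper_width: 0.2
```

Run:
```python
from h import *
f,st=snap("top","t16"); print(st["ee_pos"],st["ee_rot"],st["time_s"],st["force"],st["gripper_width"])
snap("side","s16");snap("wrist","w16")
crop("s16","c16",200,130,200,190,3)
crop("t16","c17",240,150,180,180,3.3)
```

```text
[593.90871382 -20.14404164 210.43880951] [-179.95169611    0.66414261   -4.86390388] 19.3833 [-6.56993511  0.42782059  4.68813018] 0.2427860545037447
```

View pics/c16.png

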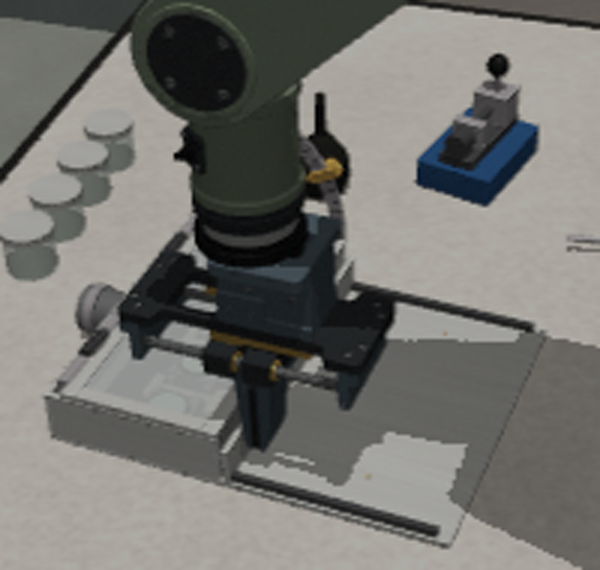

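View pics/c17.png

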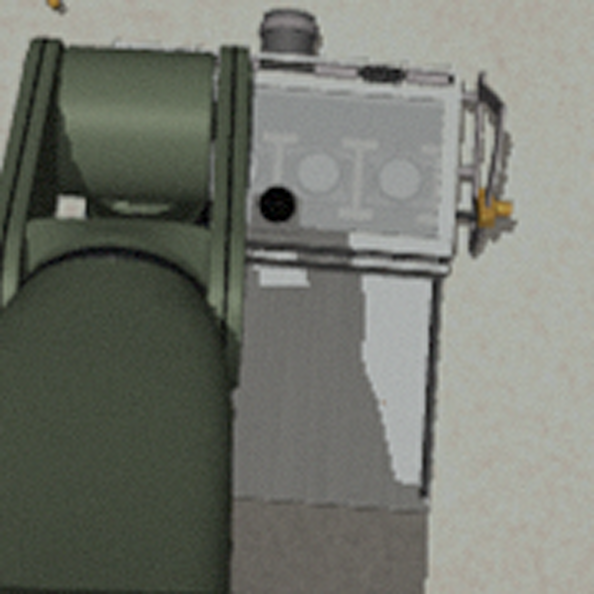

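View pics/w16.png

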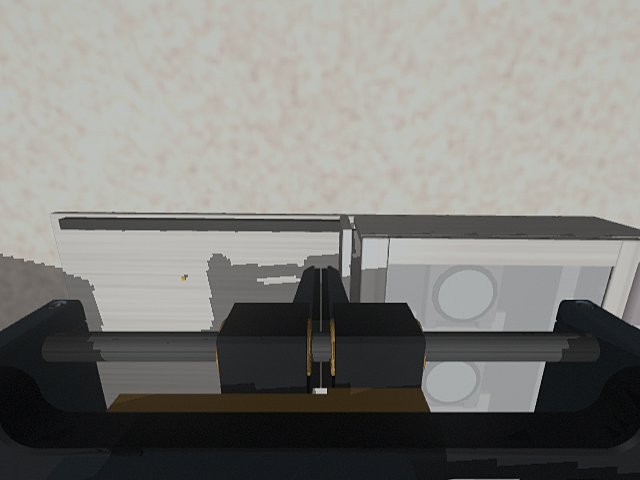

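jog_arm([
  [[1,-0.1,0],[0,0,0],0],
  [[2,-0.2,0],[0,0,0],0],
  [[2,-0.2,0],[0,0,0],0],
  [[2,-0.2,0],[0,0,0],0],
  [[2,-0.2,0],[0,0,0],0],
])

```text
time_s: 19.95
ee_pos: [594.7, -20.2, 210.5]
ee_rot: [-180.0, 0.9, -4.9]
force: [-7.7, 0.6, 4.6]
gripper_width: 0.8
```

The tray has reached its stop (force rises, no more motion). I'll back off and look at the index and knob more closely.

jog_arm([
  [[-15,1.3,0],[0,0,0],0],
  [[-30,2.6,10],[0,0,0],0.2],
  [[-30,2.6,50],[0,0,0],0.4],
  [[-30,0,90],[0,0,0],0.6],
  [[-30,0,130],[0,0,0],0.7],
])

```text
time_s: 20.37
ee_pos: [565.1, -20.3, 342.1]
ee_rot: [-179.9, 0.8, -4.9]
force: [0.8, -0.5, -0.1]
gripper_width: 24.0
```

jog_arm([
  [[5,-35,20],[0,0,0],0.7],
  [[10,-70,40],[0,0,0],0.7],
  [[15,-110,40],[0,0,0],0.7],
  [[20,-150,40],[0,0,0],0.7],
  [[25,-190,40],[0,0,0],0.7],
])

```text
time_s: 20.78
ee_pos: [590.8, -212.1, 383.5]
ee_rot: [180.0, 0.5, -4.8]
force: [0.2, -0.4, 0.5]
gripper_width: 57.7
```

Run:
```python
from h import *
f,st=snap("wrist","w17"); print(st["ee_pos"],st["ee_rot"],st["time_s"])
```

```text
[ 590.81614225 -212.13839818  383.46100213] [179.99487873   0.50511641  -4.83746996] 20.7833
```

View pics/w17.png

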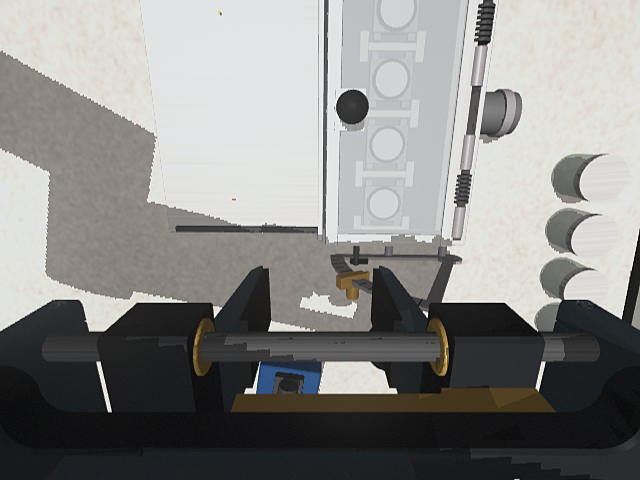

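Through the pane, all four cases and nests show under the lid (cols ~385–395). Knob is at (352,107) and brass index at (352,283).

Run:
```python
from h import *
f,st=load("w17"); p=f["pixels"]
v=cv2.cvtColor(p,cv2.COLOR_RGB2HSV)[...,2]
b=(v<45)[85:128,330:372]; ys,xs=np.nonzero(b); u=(xs.mean()+330,ys.mean()+85); print(u,len(xs))
k=onz(f,u,79,st); print("knob",k)
f2,s2=load("w14"); print("tri w14",tri(f,u,f2,(474.66,59.85),st,s2))
t,_=load("top1"); pt=t["pixels"]; vt=cv2.cvtColor(pt,cv2.COLOR_RGB2HSV)[...,2]
b=(vt<45)[203:221,315:333]; ys,xs=np.nonzero(b); ut=(xs.mean()+315,ys.mean()+203); print(ut,onz(t,ut,79),tri(f,u,t,ut,st))
s,_=load("side1"); vs=cv2.cvtColor(s["pixels"],cv2.COLOR_RGB2HSV)[...,2]
b=(vs<60)[222:237,279:294]; ys,xs=np.nonzero(b); us=(xs.mean()+279,ys.mean()+222); print(us,tri(f,u,s,us,st),tri(t,ut,s,us))
crop("w17","c18",300,220,170,110,4.5)
```

```text
(np.float64(353.0744680851064), np.float64(104.26595744680851)) 94
knob [ 622.77793763 -103.61064502   79.        ]
tri w14 (array([ 623.29503009, -103.82734488,   74.81943171]), np.float64(1.2199651918321708))
(np.float64(323.5), np.float64(211.5)) [ 623.61207955 -106.9167315    79.        ] (array([ 620.96328347, -105.54229241,   92.04490446]), np.float64(1.9608635999631165))
(np.float64(286.1530612244898), np.float64(228.44897959183675)) (array([ 622.02800519, -103.88453629,   79.88019495]), np.float64(1.3881240556834997)) (array([ 623.27189976, -107.11315708,   77.35982604]), np.float64(1.4874382285696122))
```

View pics/c18.png

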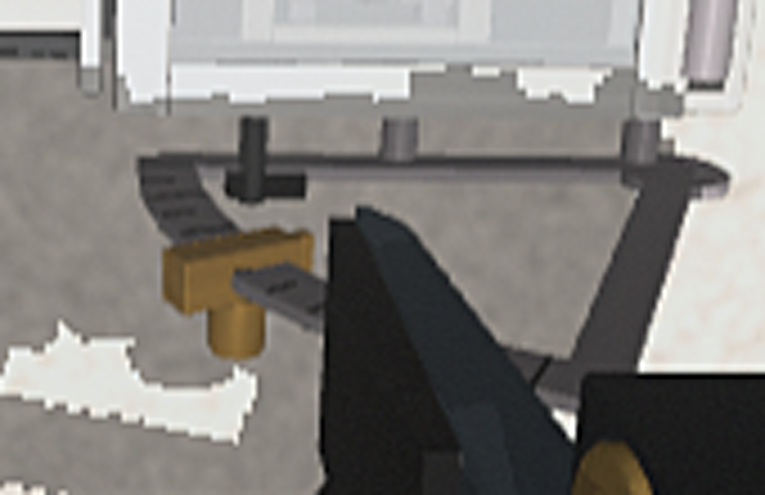

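```bash
sed -i 's/O=np.array(\[607.3,-104.1,0\])/O=np.array([602.6,-103.2,0])/' h.py
python3 - <<'E'
from h import *
f,st=load("w17"); g,s2=load("w14"); t,_=load("top1"); s,_=load("side1")
P=lambda th:S(125-100*np.cos(th),-139,48+100*np.sin(th))
for th in [0]+list(np.arange(.4,.95,.05)):
    X=P(th)
    print(round(th,2),((proj(f,X,st)-[300,220])*4.5).round(1),((proj(g,X,s2)-[200,0])*1.8).round(1),((proj(s,X)-[200,130])*3).round(1),((proj(t,X)-[110,150])*2.6).round(1))
crop("w14","c19",400,190,180,110,4.4)
crop("side1","c20",280,150,70,70,9)
E
```

```text
0 [227.3 167.8] [443.9 409.5] [320.9 227.8] [707.5 176.4]
0.4 [282.1 233.8] [490.1 430.1] [311.1 186.9] [714.9 156.9]
0.45 [295.2 242.7] [498.8 432.8] [308.7 181.8] [715.9 153.3]
0.5 [309.8 251.6] [508.1 435.6] [305.9 176.7] [716.9 149.4]
0.55 [325.9 260.6] [518.  438.4] [303.  171.6] [717.8 145.3]
0.6 [343.5 269.5] [528.6 441.2] [299.8 166.6] [718.8 140.9]
0.65 [362.6 278.5] [539.9 444. ] [296.3 161.7] [719.7 136.3]
0.7 [383.2 287.3] [551.7 446.8] [292.6 156.9] [720.7 131.6]
0.75 [405.2 296. ] [564.1 449.5] [288.7 152.2] [721.6 126.6]
0.8 [428.7 304.6] [577.1 452.2] [284.6 147.7] [722.5 121.4]
0.85 [453.6 312.9] [590.6 454.9] [280.3 143.2] [723.4 116.1]
0.9 [479.7 321.1] [604.6 457.4] [275.8 138.9] [724.2 110.7]
```

View pics/c19.png

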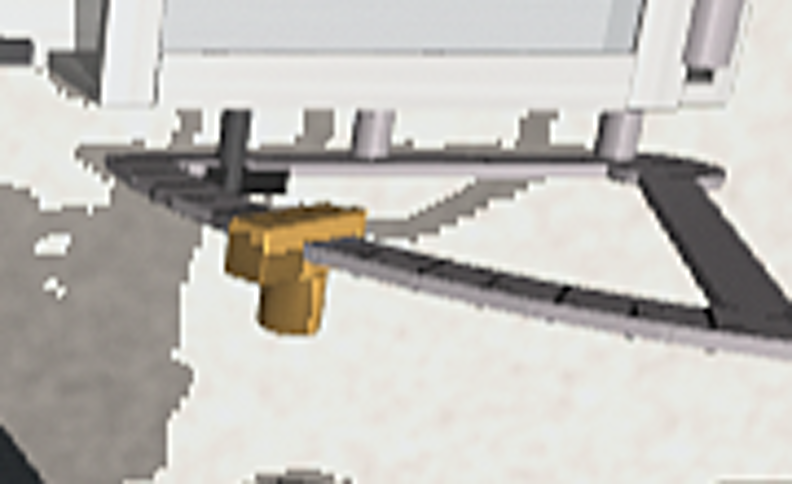

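View pics/c20.png

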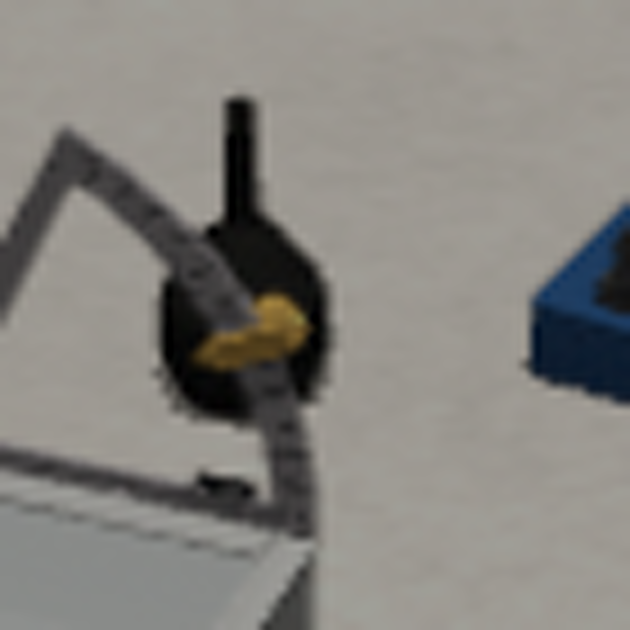

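Run:
```python
from h import *
f,st=load("w17"); g,s2=load("w14"); s,_=load("side1")
c18=lambda a:(300+a[0]/4.5,220+a[1]/4.5); c19=lambda a:(400+a[0]/4.4,190+a[1]/4.4); c20=lambda a:(280+a[0]/9,150+a[1]/9)
def st_(X): d=X-O; return np.round([d@XD,d@YD,d[2]],1)
for n,a,b,c in [("pointer",(227,187),(207,177),(258,490)),("nose",(312,246),(366,226),(197,358))]:
    for X,e in (tri(f,c18(a),s,c20(c),st),tri(g,c19(b),s,c20(c),s2),tri(f,c18(a),g,c19(b),st,s2)):
        print(n,st_(X),round(e,1))
```

```text
pointer [  23.7 -143.6   49.6] 2.7
pointer [  22.3 -140.5   52.8] 2.8
pointer [  24.5 -141.4   52.1] 1.5
nose [  37.8 -139.1   93.1] 0.4
nose [  38.3 -139.1   93.5] 1.5
nose [  37.7 -138.1   96.1] 0.6
```

Nose triangulates to station (38,-139,93.5), which is radius 98 mm and an angle of about 0.47 to 0.48 rad. Now turn the jaws across station y and go above the knob.

jog_arm([
  [[6,20,0],[0,0,0.12],0.7],
  [[12,40,0],[0,0,0.24],0.7],
  [[18,60,0],[0,0,0.36],0.7],
  [[24,80,0],[0,0,0.48],0.7],
  [[31,100,0],[0,0,0.6],0.7],
])

```text
time_s: 21.25
ee_pos: [623.2, -118.0, 383.0]
ee_rot: [179.5, 0.3, 29.6]
force: [-0.1, -0.2, -0.1]
gripper_width: 63.8
```

jog_arm([
  [[0,5,0],[0,0,0.12],0.7],
  [[0,5,-5],[0,0,0.24],0.7],
  [[0,5,-10],[0,0,0.36],0.7],
  [[0,5,-20],[0,0,0.48],0.7],
  [[0,5,-30],[0,0,0.6],0.7],
])

```text
time_s: 21.67
ee_pos: [624.0, -112.6, 353.3]
ee_rot: [179.3, 0.2, 64.3]
force: [-1.0, 0.4, -0.7]
gripper_width: 64.3
```

jog_arm([
  [[0,0,-5],[0,0,0.12],0.7],
  [[0,0,-10],[0,0,0.24],0.7],
  [[0,0,-15],[0,0,0.36],0.7],
  [[0,0,-15],[0,0,0.36],0.7],
  [[0,0,-15],[0,0,0.36],0.7],
])

```text
time_s: 22.08
ee_pos: [624.5, -112.5, 338.3]
ee_rot: [179.2, 0.2, 84.8]
force: [-1.4, 0.2, -0.0]
gripper_width: 64.1
```

Run:
```python
from h import *
f,st=snap("wrist","w20"); print(st["ee_pos"],st["ee_rot"],st["time_s"],st["qpos"])
R=Ro.from_euler("xyz",st["ee_rot"],degrees=True).as_matrix()
Rd=Ro.from_euler("xyz",[180,0,84.9],degrees=True).as_matrix(); print(Ro.from_matrix(Rd@R.T).as_rotvec())
print(proj(f,[622.5,-105,79],st),proj(f,R@[0,0,191]+st["ee_pos"],st))
```

```text
[ 624.46674441 -112.52676934  338.33416156] [179.21191255   0.20535154  84.7956588 ] 22.0833 [-11.22560742  26.03551825  87.38381957  -0.13326813  65.77543818
 -95.96885074]
[0.00480471 0.01337729 0.00179642]
[331.45728601 247.50271795] [320.70394254 294.89178355]
```

View pics/w20.png

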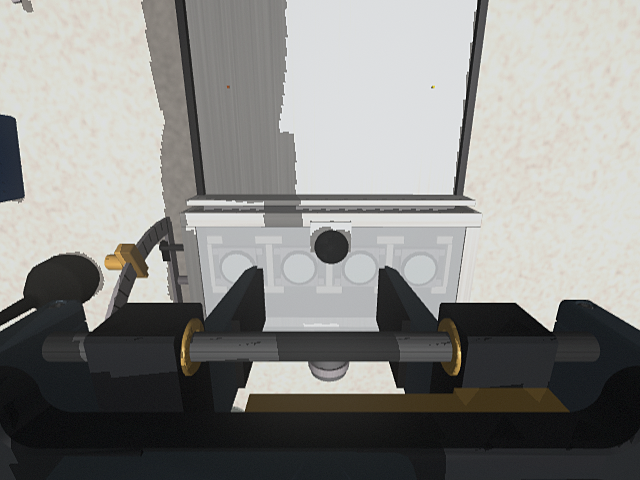

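Predicted and seen knob agree ((331,247) vs (331,245)). Descending over it.

jog_arm([
  [[-1,4,-15],[0.005,0.013,0.002],0.7],
  [[-2.5,7.5,-35],[0.005,0.013,0.002],0.7],
  [[-2.5,7.5,-55],[0.005,0.013,0.002],0.7],
  [[-2.5,7.5,-65],[0.005,0.013,0.002],0.7],
  [[-2.5,7.5,-65],[0.005,0.013,0.002],0.7],
])

```text
time_s: 22.55
ee_pos: [621.2, -104.7, 270.5]
ee_rot: [-179.7, -0.0, 84.9]
force: [0.8, -0.6, -1.1]
gripper_width: 63.7
```

Run:
```python
from h import *
f,st=snap("wrist","w21"); print(st["ee_pos"],st["ee_rot"],st["time_s"])
R=Ro.from_euler("xyz",st["ee_rot"],degrees=True).as_matrix()
print(proj(f,[622.,-105,79],st),proj(f,R@[0,0,191]+st["ee_pos"],st))
v=cv2.cvtColor(f["pixels"],cv2.COLOR_RGB2HSV)[...,2]
crop("w21","c21",200,180,240,170,3)
```

```text
[ 621.15202752 -104.66060619  270.54842284] [-1.79706916e+02 -4.78982771e-02  8.48779678e+01] 22.55
[319.96170856 297.43426037] [320.70564831 294.90534357]
```

View pics/c21.png

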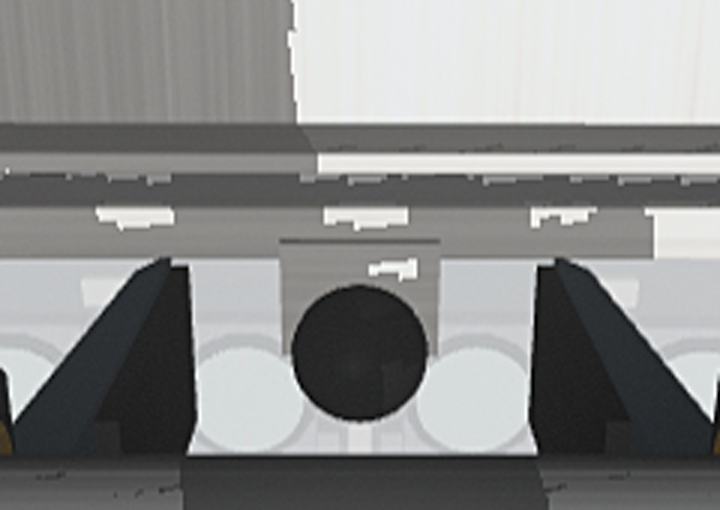

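The knob is centred at (320,298), matching (622,-105,79). Lower and pinch.

jog_arm([
  [[0.8,-0.3,-5],[-0.005,0,0],0.7],
  [[0.8,-0.3,-10],[-0.005,0,0],0.7],
  [[0.8,-0.3,-15],[-0.005,0,0],0.6],
  [[0.8,-0.3,-15.5],[-0.005,0,0],0.5],
  [[0.8,-0.3,-15.5],[-0.005,0,0],0.4],
], squeeze=35)

```text
time_s: 23.02
ee_pos: [622.5, -105.2, 256.6]
ee_rot: [-179.9, 0.3, 84.9]
force: [-0.9, 0.0, 0.0]
gripper_width: 47.0
```

jog_arm([
  [[0,0,0],[0,0,0],0.3],
  [[0,0,0],[0,0,0],0.15],
  [[0,0,0],[0,0,0],0.15],
  [[0,0,0],[0,0,0],0.15],
  [[0,0,0],[0,0,0],0.15],
])

```text
time_s: 23.43
ee_pos: [622.6, -104.7, 256.9]
ee_rot: [-179.9, 0.2, 84.9]
force: [0.6, 3.0, 0.3]
gripper_width: 23.9
```

jog_arm([
  [[0,0,0],[0,0,0],0.15],
  [[0,0,0],[0,0,0],0.15],
  [[0,0,0],[0,0,0],0.15],
  [[0,0,0],[0,0,0],0.15],
  [[0,0,0],[0,0,0],0.15],
])

```text
time_s: 23.85
ee_pos: [622.6, -104.7, 256.9]
ee_rot: [-179.9, 0.2, 84.9]
force: [-0.3, 1.5, 0.1]
gripper_width: 24.0
```

jog_arm([
  [[1.3,-0.1,4.2],[0,0,0],0.15],
  [[2.8,-0.2,8.3],[0,0,0],0.15],
  [[4.5,-0.4,12.3],[0,0,0],0.15],
  [[6.3,-0.6,16.3],[0,0,0],0.15],
  [[8.2,-0.7,20.2],[0,0,0],0.15],
])

```text
time_s: 24.27
ee_pos: [630.7, -105.4, 276.7]
ee_rot: [-179.8, 0.2, 84.9]
force: [1.6, 1.2, -9.4]
gripper_width: 24.2
```

Run:
```python
from h import *
f,st=snap("wrist","w22"); print(st["ee_pos"],st["ee_rot"],st["time_s"],st["force"])
snap("side","s22");crop("s22","c23",200,130,200,190,3)
```

```text
[ 630.70878051 -105.40260833  276.70286651] [-1.79802045e+02  1.79501817e-01  8.48535057e+01] 24.2667 [ 1.58386479  1.16035195 -9.37911935]
```

View pics/w22.png

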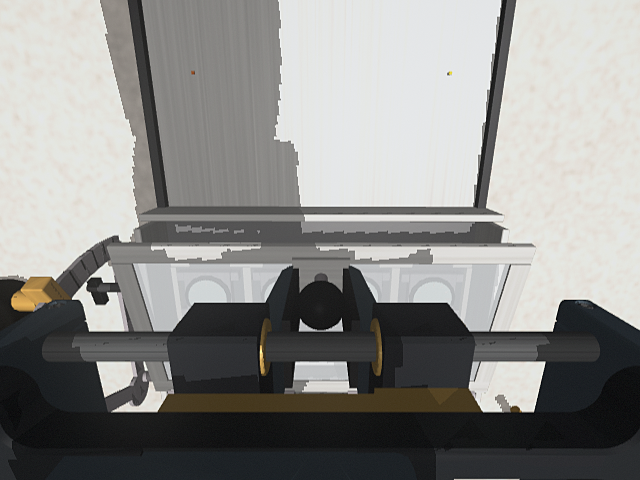

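View pics/c23.png

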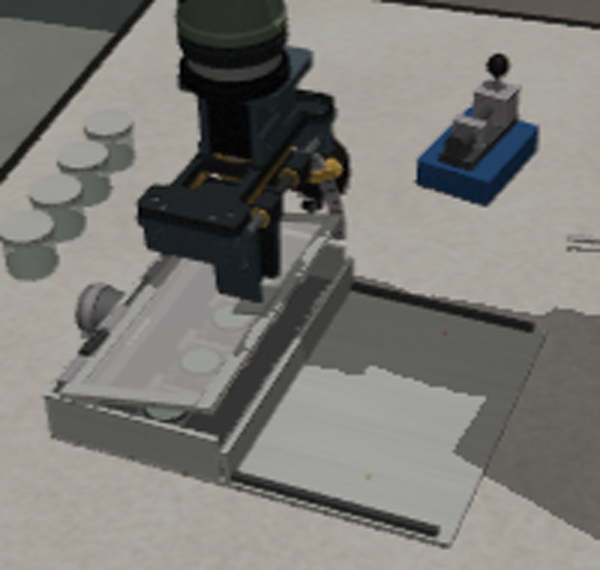

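The lid rises with the ball held between the pads at (320,305). Continuing along the arc, stopping short of the index.

jog_arm([
  [[2.4,-0.2,4.2],[0,0,0],0.15],
  [[4.9,-0.4,8.3],[0,0,0],0.15],
  [[7.6,-0.7,12.3],[0,0,0],0.15],
  [[10.5,-0.9,16.1],[0,0,0],0.15],
  [[13.5,-1.2,20],[0,0,0],0.15],
])

```text
time_s: 24.78
ee_pos: [644.3, -106.6, 297.5]
ee_rot: [-179.8, 0.2, 84.9]
force: [-0.1, 1.6, -10.5]
gripper_width: 23.7
```

Run:
```python
from h import *
f,st=snap("wrist","w23"); print(st["ee_pos"],st["ee_rot"],st["time_s"],st["force"],st["gripper_width"])
snap("side","s23");snap("top","t23");crop("s23","c24",200,130,200,190,3)
crop("t23","c25",330,160,100,90,6)
```

```text
[ 644.2873526  -106.60639949  297.48405749] [-179.78749814    0.18390344   84.85871903] 24.7833 [ -0.10280657   1.5892068  -10.46658667] 23.71273838331317
```

View pics/w23.png

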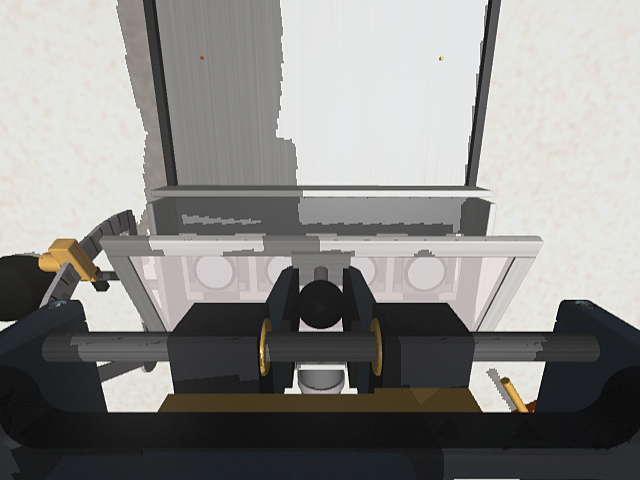

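View pics/c24.png

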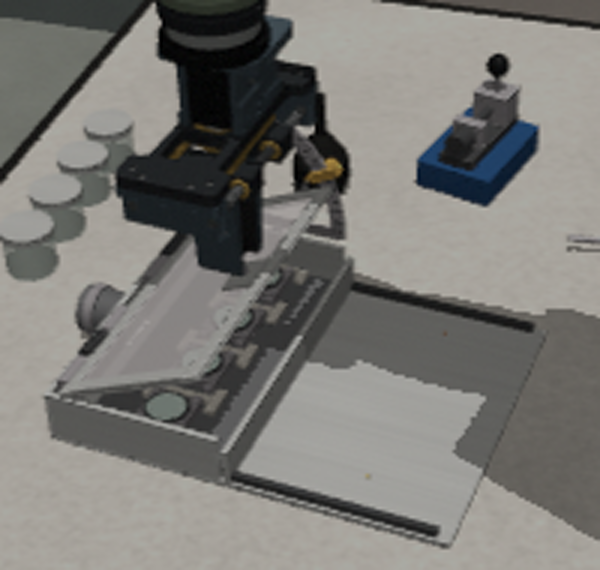

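View pics/c25.png

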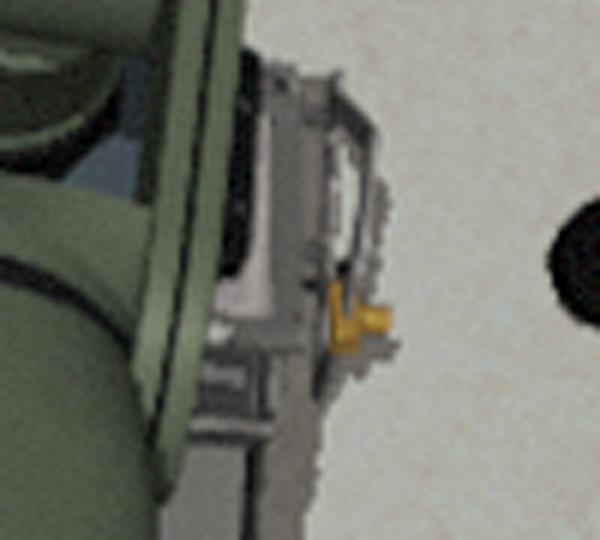

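Run:
```python
from h import *
f,st=load("w23"); crop("w23","c26",30,210,100,100,6)
P=lambda th:S(125-100*np.cos(th),-139,48+100*np.sin(th))
for th in np.arange(.35,.61,.04): print(round(th,2),((proj(f,P(th),st)-[30,210])*6).round(1))
```

```text
0.35 [425.4 318.8]
0.39 [405.2 344.5]
0.43 [384.9 372.2]
0.47 [364.8 401.7]
0.51 [344.8 433.2]
0.55 [325.1 466.6]
0.59 [305.8 501.9]
```

View pics/c26.png

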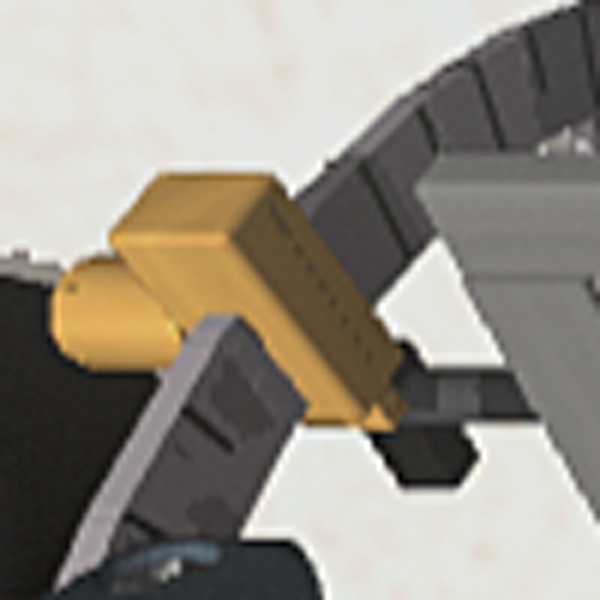

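Pointer tip (~(390,375) in the crop) sits just under the brass nose (~(388,412)), about 0.05 rad to go. A small lift follows.

jog_arm([
  [[0.6,0,0.7],[0,0,0],0.15],
  [[1.2,-0.1,1.4],[0,0,0],0.15],
  [[1.8,-0.1,2.1],[0,0,0],0.15],
  [[2.5,-0.2,3],[0,0,0],0.15],
  [[2.5,-0.2,3],[0,0,0],0.15],
])

```text
time_s: 25.35
ee_pos: [646.9, -106.8, 300.6]
ee_rot: [-179.8, 0.2, 84.9]
force: [-0.5, 0.0, -10.3]
gripper_width: 24.1
```

Run:
```python
from h import *
f,st=snap("wrist","w24"); print(st["ee_pos"],st["ee_rot"],st["time_s"],st["force"],st["gripper_width"])
crop("w24","c27",30,210,100,100,6)
P=lambda th:S(125-100*np.cos(th),-139,48+100*np.sin(th))
for th in np.arange(.35,.61,.04): print(round(th,2),((proj(f,P(th),st)-[30,210])*6).round(1))
```

```text
[ 646.86483295 -106.82438797  300.60892577] [-179.83777201    0.19017298   84.85752181] 25.35 [ -0.53085425   0.03247418 -10.30225823] 24.106986872246274
0.35 [439.3 283.9]
0.39 [419.5 308.9]
0.43 [399.7 335.7]
0.47 [380.  364.5]
0.51 [360.5 395.1]
0.55 [341.3 427.6]
0.59 [322.4 462. ]
```

View pics/c27.png

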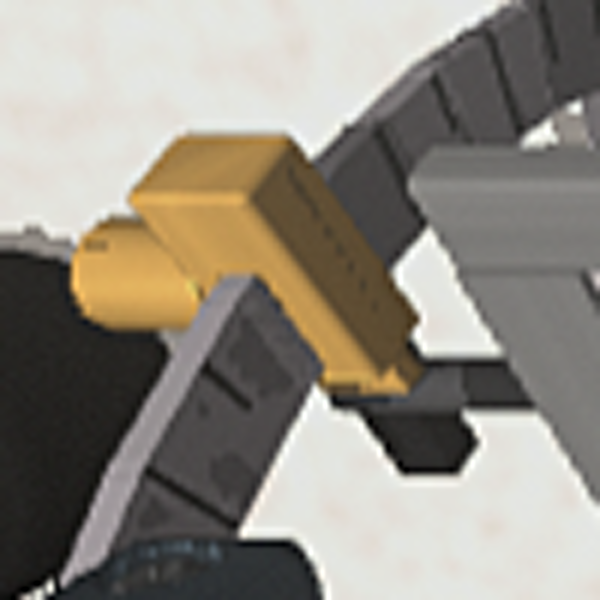

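jog_arm([
  [[0.5,0,0.6],[0,0,0],0.15],
  [[0.5,0,0.6],[0,0,0],0.15],
  [[0.5,0,0.6],[0,0,0],0.15],
  [[0.5,0,0.6],[0,0,0],0.15],
  [[0.5,0,0.6],[0,0,0],0.15],
])

```text
time_s: 25.82
ee_pos: [647.3, -106.9, 301.1]
ee_rot: [-179.8, 0.2, 84.9]
force: [-0.1, -0.3, -10.3]
gripper_width: 24.2
```

jog_arm([
  [[0,0,0],[0,0,0],0.15],
  [[0,0,0],[0,0,0],0.15],
  [[0,0,0],[0,0,0],0.15],
  [[0,0,0],[0,0,0],0.15],
  [[0,0,0],[0,0,0],0.15],
])

```text
time_s: 26.23
ee_pos: [647.3, -106.8, 301.1]
ee_rot: [-179.8, 0.2, 84.9]
force: [-1.1, 0.2, -9.8]
gripper_width: 23.9
```

Run:
```python
from h import *
f,st=snap("wrist","w25"); print(st["ee_pos"],st["time_s"],st["force"],st["gripper_width"],st["qvel"])
s,_=snap("side","s25"); t,_=snap("top","t25")
a=cv2.imread("pics/s25.png")[130:320,200:400]; b=cv2.imread("pics/w25.png")[200:320,30:230]
cv2.imwrite("pics/c28.png",np.vstack([cv2.resize(a,None,fx=2,fy=2),cv2.resize(b,None,fx=2,fy=2)])[:600])
```

```text
[ 647.29670168 -106.82719415  301.13470976] 26.2333 [-1.11046474  0.23480508 -9.80191084] 23.91388681712054 [-0.08108231 -0.04594215  0.02828894  0.01269875  0.03907559 -0.00160411]
```

View pics/c28.png

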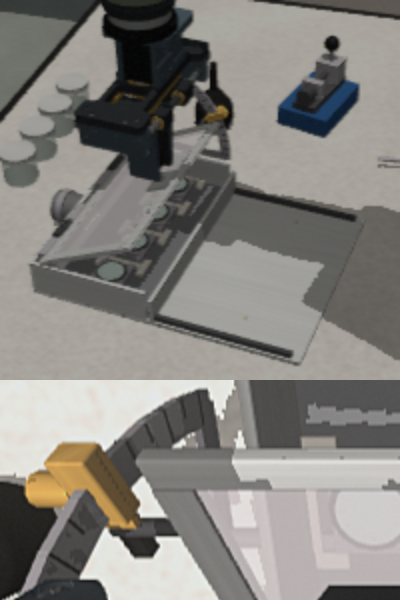

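View pics/w25.png

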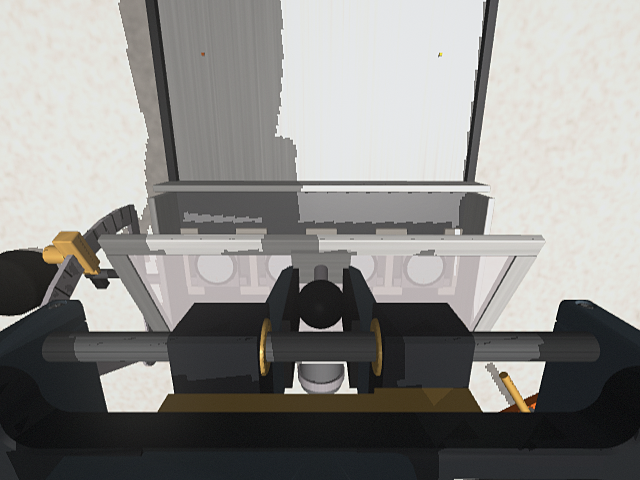

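The four cases sit in the home tray, the pointer (101,283) is at the brass nose (95,270), and the arm is still with a steady pull of about 10 N. Handing in.

```bash
python3 -c "
from workcell import env,telemetry
print(env.job_done()); print(telemetry.state()['time_s'])"
```

```text
the job is handed in; nothing more can be done
None
the job is handed in; nothing more can be done
```

I put the two spare cases into nests 0 and 3 and pushed the tray to its stop. I then lifted the lid by its knob to the brass index and handed in at about 26 s, still holding it. No verdict was reported.

**Last checks:**
- **Cases:** all four looked flat in their nests before the push, and in place through and under the lid afterwards.
- **Tray:** it stopped moving at the end of its travel, and the push force rose from about 2 N to 7–8 N.
- **Lid:** the knob's height gives an angle of about 0.47 rad. I measured the index at 0.47–0.48 rad by triangulating from three views, so the pointer should be within 1–3 mm of the nose. The arm was at rest, with a steady pull of about 10 N.

**Disagreements:**
- **Station position:** the first estimate was about 5 mm off along x, so I corrected it from the knob.
- **Tray stop:** it came about 4 mm later than the corrected position predicted. I put that down to the assumed finger thickness.
- **Pointer tip:** its triangulated position when shut scattered by 2–5 mm.
- **Grip on knob:** it read 24 mm, though the ball is given as 26 mm. It did not slip.
- **Pointer at the index:** in the last pictures the brass partly hid the pointer tip, so that match rests on the knob height plus what could be seen.

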